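Rehang and lock the pigment cabinet's painted door

TASK

Take the freshly painted blue door out of its drying stand and hang it back on the grey pigment cabinet: lower it so that both hinge knuckles go fully home on their pins before you let go, then swing it shut against the cabinet. Finally lock up with the dial on top: turn right (clockwise) to the red mark, left to the yellow mark and right again to the green mark, pausing about half a second on each, leaving it on green, and do not move the paint tin, mug or scraper.

Things in the scene. Friction and masses are not known exactly. Their poses are not given: they have to be found in the camera images.
- cabinet: Fixed grey cabinet, 174 (x) x 120 (y) x 190 (z) mm, origin at the centre of its underside, on the table. Its open front is the +y face, at y = 60 mm. Two upright brass hinge pins stand on steel brackets, one above the other, at its +x front corner, at x = 99, y = 69.5 mm. The dial is on its flat top, axis at x = 0, y = -12 mm. The shut door lies against the front edges of its walls.
- pin_low (a point): Foot of the lower hinge pin, on its axis, on the top of its bracket (27 mm above the table). The pin is 10 mm thick and 24 mm tall, the top 8 mm tapered to 3 mm. The bracket is 19 mm wide round the pin and 10 mm thick.
- pin_high (a point): Foot of the upper hinge pin, 113 mm straight above pin_low (140 mm above the table); same pin and bracket. The pins have the same axis and each must enter its own knuckle.
- strike (a point): Point in the cabinet's frame (x = -85, y = 69.5, z = 97 mm) where door_edge lies when the door is shut. Then the door's axes are parallel to the cabinet's and its underside is 12 mm, its top 182 mm above the table.
- door: Loose blue panelled door, 0.3 to 0.55 kg, 170 (x) x 16 (y) x 170 (z) mm, origin at the middle of its underside. Its rim is 34 mm wide and 16 mm thick, the panel within 8 mm thick. +x is the hinge edge, -x the free edge, +y the outside (small brass plate, no handle), z up. It starts upright in the stand; pinch it from above across its 16 mm top rim. Hung, it swings freely and stays where left.
- knuckle_low (a point): Centre of the lower end of the door's lower steel hinge knuckle (door frame x = 99, y = 0, z = 15 mm). A tube open at both ends, 22 mm tall, 21 mm outside, 14 mm bore (2 mm clearance all round the pin). When home it coincides with pin_low, the knuckle resting on the bracket.
- knuckle_high (a point): The same for the upper knuckle (door frame x = 99, y = 0, z = 128 mm); when home it coincides with pin_high.
- door_edge (a point): Middle of the door's free edge (door frame x = -85, y = 0, z = 85 mm). Opening turns the hung door clockwise seen from above about the pins, so hung open by 1 rad its yaw is the cabinet's yaw minus 1. Let go, it sags by a few mm here.
- stand: Fixed wooden drying stand, origin at the centre of its underside: base 150 (x) x 100 (y) x 12 mm with two rails 120 mm long, up to 42 mm above the table, that leave a 20 mm slot along x. The door stands in the slot on the base, its underside 12 mm above the table, its x axis along the slot.
- dial (a joint): Dial angle in rad about the vertical, positive anticlockwise (left) seen from above, range -1 to 1, friction 0.05 N m, stays where it is left. At 0 its white pointer points along the cabinet's +y, at the green mark. Red mark: -0.6. Yellow mark: +0.6. Green mark: 0. Rest within 0.13 rad of each mark in turn.
- dial_grip (a point): On the dial's axis, 220.5 mm above the table, at the height to grip. The grip is a grey upright bar 16 mm wide, 52 mm long and 30 mm tall (top 232.5 mm above the table), long axis along the pointer; the white pointer line is on its half nearest the marks. The marks are 11 mm dots on a black plate, 39 mm from the axis.
- paint_tin: Bystander: paint tin, 86 mm across, 95 mm tall, origin at the centre of its underside.
- mug: Bystander: white mug, 76 mm across, 85 mm tall, handle at +y, origin at the centre of its underside.
- scraper: Bystander: scraper with a flat blade, 190 mm long, lying flat along its x, origin under its middle.
There are look-alikes about, which are no part of the job. There is more than one size of the door; the job needs the larger.

How it is judged:
By the outcome, as a careful person would: the job done as asked, in the order asked, and still so for the second after the job is handed in, with the robot touching nothing.
It also fails if it takes over 61 s, if anything falls off the work surface, if the arm or the gripper's body presses on something with over 40 N, if the wrist force passes 120 N, or if a joint passes its speed limit or range.

ROBOT

A 7-joint arm with a two-finger parallel gripper is mounted at the origin on the work surface. World frame = base frame: x ahead of the robot, y to its left, z up, the work surface at z = 0. Lengths are in m, angles in degrees, forces in N, time in s.
With the tool pointing down it reaches from about 0.425 to 0.875 m from the base axis. Payload 4.7 kg.
Tool frame: the origin (TCP) lies at the very end of the fingers, on their centre line; the grasp point (between the pads) lies 19 mm behind it; z points along the fingers, y is the direction in which the jaws open and shut (so a half turn about z gives the same grasp; the last joint's range is limited). The gripper opens to 87 mm and grips with 3 to 60 N. Pads are 19 mm wide; open, the fingers measure 117 mm over their backs; the gripper's body (75 mm by 190 mm) begins 51 mm behind the grasp point.
Start: joints at [66.068, 18.392, -4.016, 83.108, 1.295, 78.541, -3.26], TCP at [0.272, -0.59, 0.223] pointing down, gripper open.
Joint ranges: [-163.93, 163.93], [-17.29, 119.83], [-79.2, 71.16], [3.27, 140.29], [-89.18, 269.18], [5.43, 117.66], [-154.24, 154.24]. Speed limits (degrees/s): [147.25, 147.25, 180, 180, 180, 180, 180].

INTERFACE

Orientations are given as [roll, pitch, yaw] about the fixed x, y, z axes, in that order (R = Rz(yaw) Ry(pitch) Rx(roll)).
In Python, from cell import sensors, imaging, ticket gives the robot as it stands.
- The arm moves only by the tool carry_out, never from a script. Its argument "plan" is a list of rows, each an object of numbers: "fingers": the closure, from -1 (fully open) to 1 (shut); "dx", "dy", "dz": the shift along the tool's x, y, z normalised to -1 to 1, where 1 is 0.03 m; "rx", "ry", "rz": the turn, a rotation vector about the tool's x, y, z normalised to -1 to 1, where 1 is 10 degrees. A call has 1 to 12 rows; each row shifts and turns the commanded pose from where the row before left it, along the tool's axes as they then stand; what a row does not reach is not made up. A row lasts 1/8 s, in which the tool goes at most 62.5 mm and 10.7 degrees, less where a joint would pass 70% of its speed; a pose out of reach is approached as far as the arm can. A call with a number of a shift or a turn outside -1 to 1 is refused whole. A call with a gripper value outside its range is refused whole. The fingers move at their own pace and stop on an object; "force" is the grip in N (left out, the last holds). Time passes only in rows, so rows that do not move let the fingers close. It gives the time, the measured TCP pose, the force and the opening at its end, in the units of the state.
- sensors.get_obs(): the state, without advancing time (a new reading comes with each control period).
- imaging.read_camera(name): name is "scene" or "top" or "wrist"; returns a dict with "color" (384x512x3 uint8, red, green, blue), "mtx" (3x3 intrinsics, pixels), "extrinsics" (4x4, takes a point from world to camera coordinates); the wrist camera has in their place "tool_from_camera" (4x4, takes a point from camera to tool coordinates, whose origin is the TCP and whose axes are the flange's). Camera axes: x right, y down, z forward; pixel columns grow to the right and rows downward; lengths in m; the calibration is good to about 2 mm. A picture is of the moment at which its call begins: read the wrist's pose just before it. There is no depth.
- ticket.sign_off(): hands the job in, once; it reports no verdict.
The state is a dict: "time_s": time; "qpos": joint angles; "joint_velocities": joint speeds; "effort": joint torques, N m; "tool_pos": TCP position; "tool_rot": TCP orientation; "force": force on the tool from outside, world axes, zero at the start; "wrist_torque": the same for the moment, N m; "grip_width": finger opening in m.
Only numpy, scipy, OpenCV 4.12 (cv2) and the standard library are available. Lean on these libraries where they do the work, as an engineer would, in place of code of your own. Each camera call takes 0.05 s, during which the arm holds its last target.

## Working session

There is one attempt and no reset: what is moved stays moved. The work goes in short steps, Python scripts to look and compute and a tool call to move; the robot and the scene stay as the last step left them, time stands still between calls to the robot, and variables do not carry over. Pictures are saved under pics/ and viewed, and the job is handed in when it is done.

Besides the shell and the picture viewer there is one more tool, called after "Emit:" as name(argument=value, ...), one argument or row to a line, values as JSON. carry_out: Moves the arm, as the interface text tells. Scaled input: -1 to 1 covers 0.03 m each way for a shift and 10 degrees each way for a turn. Its arguments: {"type":"object","properties":{"plan":{"type":"array"},"force":{"type":"number"}},"required":["plan"]}

```bash
mkdir -p pics; ls; python3 - <<'E'
from cell import sensors, imaging
import cv2, numpy as np
print(sensors.get_obs())
for n in ("scene","top","wrist"):
    r=imaging.read_camera(n)
    cv2.imwrite(f"pics/{n}0.png",r["color"][:,:,::-1])
    np.savez(f"pics/{n}0.npz",**r)
    print(n,r["mtx"].tolist(),r.get("extrinsics",r.get("tool_from_camera")).round(4).tolist())
E
```

```text
pics
{'time_s': 0.0, 'qpos': array([66.0653018 , 18.44086618, -4.01684134, 83.17534504,  1.29485527,
       78.54175711, -3.26011215]), 'joint_velocities': array([-0.0240462 , -0.00173156, -0.07711607,  0.0476071 ,  0.03254952,
       -0.05495512,  0.02016935]), 'effort': array([-8.66016489e-04, -4.91292465e+01, -4.04656129e-01, -3.12525666e+01,
       -6.40279963e-02,  4.37662541e-02,  1.93483384e-04]), 'tool_pos': array([ 0.27178242, -0.58982978,  0.22143735]), 'tool_rot': array([-1.79887276e+02,  5.26046483e-03,  2.47455649e+01]), 'force': array([-0.15297333, -0.91603014, -0.40705966]), 'wrist_torque': array([-0.06166993,  0.03451266, -0.01205155]), 'grip_width': 0.08720112730099268}
scene [[371.7224533981932, 0.0, 261.1153897423694], [0.0, 371.7224533981932, 194.06378877600375], [0.0, 0.0, 1.0]] [[-0.1405, 0.9901, -0.0023, 0.0189], [0.8157, 0.1144, -0.567, -0.3809], [-0.5611, -0.0815, -0.8237, 1.2854], [0.0, 0.0, 0.0, 1.0]]
top [[358.5355943892419, 0.0, 253.38479250249284], [0.0, 358.5355943892419, 193.71111945569305], [0.0, 0.0, 1.0]] [[0.1564, -0.9877, 0.0045, -0.0406], [-0.9664, -0.154, -0.2059, 0.61], [0.2041, 0.0278, -0.9786, 0.9155], [0.0, 0.0, 0.0, 1.0]]
wrist [[270.80172960417906, 0.0, 254.06951228992153], [0.0, 270.80172960417906, 193.27526904601638], [0.0, 0.0, 1.0]] [[-0.0005, -0.9689, -0.2475, 0.0663], [1.0, -0.0004, -0.0005, 0.0005], [0.0003, -0.2475, 0.9689, -0.1611], [0.0, 0.0, 0.0, 1.0]]
```

View pics/scene0.png

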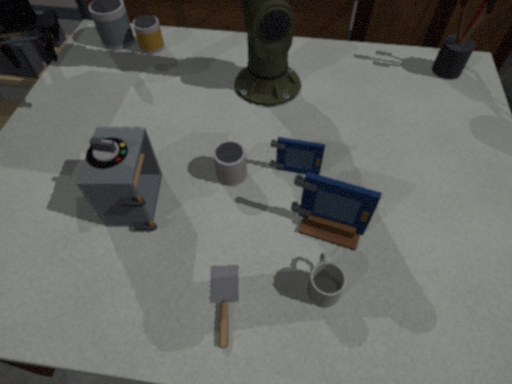

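View pics/top0.png

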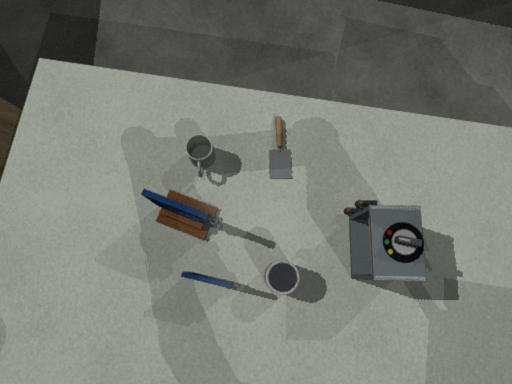

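View pics/wrist0.png

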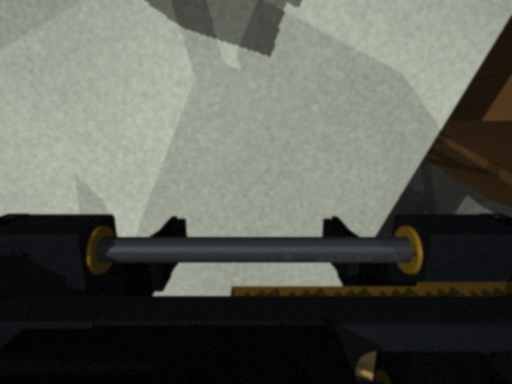

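```bash
cat > h.py <<'E'
import numpy as np, cv2
def load(n): 
    r=np.load(f"pics/{n}.npz"); return r["color"],r["mtx"],r.get("extrinsics")
def ray(mtx,E,uv):
    d=np.linalg.inv(mtx)@np.array([uv[0],uv[1],1.]); R=E[:3,:3];c=-R.T@E[:3,3]; return c,R.T@d
def onz(mtx,E,uv,z):
    c,d=ray(mtx,E,uv); return c+d*(z-c[2])/d[2]
def proj(mtx,E,p):
    q=E[:3,:3]@np.asarray(p)+E[:3,3]; q=mtx@q; return q[:2]/q[2]
def tri(rays):
    A=np.zeros((3,3));b=np.zeros(3)
    for c,d in rays:
        d=d/np.linalg.norm(d);P=np.eye(3)-np.outer(d,d);A+=P;b+=P@c
    return np.linalg.solve(A,b)
E
python3 - <<'E'
from h import *
c,_,_=load("top0")
a=cv2.resize(c[160:310,120:320],None,fx=4,fy=4,interpolation=2)[:,:,::-1]
b=cv2.resize(c[185:305,330:470],None,fx=5,fy=5,interpolation=2)[:,:,::-1]
cv2.imwrite("pics/ta.png",a);cv2.imwrite("pics/tb.png",b)
c,_,_=load("scene0")
cv2.imwrite("pics/sa.png",cv2.resize(c[130:260,260:390],None,fx=4.5,fy=4.5,interpolation=2)[:,:,::-1])
cv2.imwrite("pics/sb.png",cv2.resize(c[115:240,70:180],None,fx=4.8,fy=4.8,interpolation=2)[:,:,::-1])
E
```

```text
(no output)
```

View pics/ta.png

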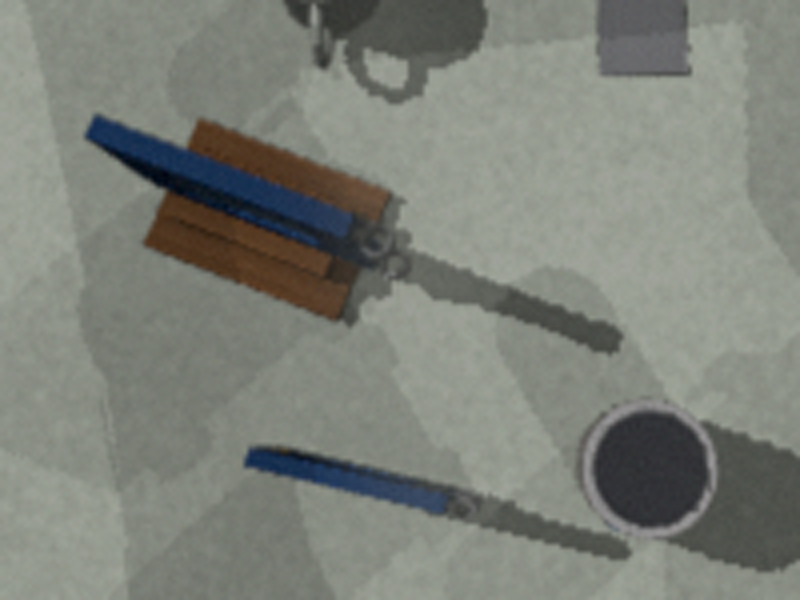

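View pics/tb.png

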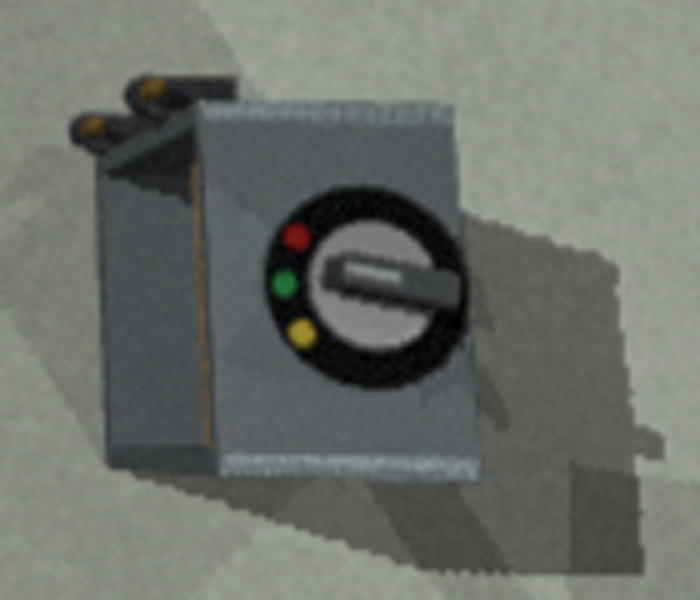

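View pics/sa.png

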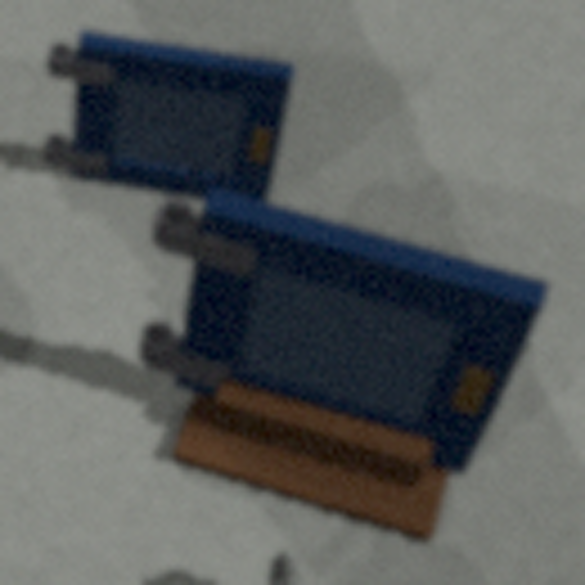

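View pics/sb.png

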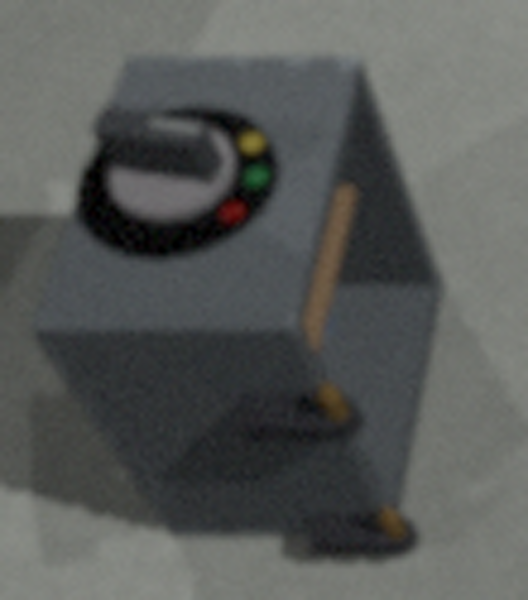

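```bash
cat > m1.py <<'E'
from h import *
_,M,E=load("top0"); _,Ms,Es=load("scene0")
print("cam",-E[:3,:3].T@E[:3,3])
ta=lambda u,v:(u/4+120-.375,v/4+160-.375)
tb=lambda u,v:(u/5+330-.4,v/5+185-.4)
sa=lambda u,v:(u/4.5+260,v/4.5+130)
sb=lambda u,v:(u/4.8+70,v/4.8+115)
for n,p in dict(dfree1=(96,117),dhin1=(355,213),dfree2=(88,137),dhin2=(345,238)).items(): print(n,onz(M,E,ta(*p),.182).round(4))
for n,p in dict(fx=(197,103),bx=(453,105),b_=(478,475),f_=(220,475)).items(): print(n,onz(M,E,tb(*p),.190).round(4))
print("pinH top",onz(M,E,tb(150,85),.164).round(4),"pinL top",onz(M,E,tb(92,123),.051).round(4))
for n,p in dict(red=(297,237),green=(285,285),yel=(301,333),plate=(367,287)).items(): print(n,onz(M,E,tb(*p),.1915).round(4))
print("bar ends",onz(M,E,tb(325,272),.2325),onz(M,E,tb(465,290),.2325))
#scene
for n,p in dict(dh=(210,190),df=(545,285)).items(): print("s",n,onz(Ms,Es,sa(*p),.182).round(4))
for n,p in dict(fx=(300,330),bx=(38,333),b_=(128,58),f_=(362,62)).items(): print("s",n,onz(Ms,Es,sb(*p),.190).round(4))
print("s pinH",onz(Ms,Es,sb(327,390),.164),"L",onz(Ms,Es,sb(388,512),.051))
# bystanders
print("mug",onz(M,E,(199,148),.085),"tin",onz(M,E,(282,277),.095))
print("mini door",onz(M,E,(183,275),.12),onz(M,E,(232,286),.12))
E
python3 m1.py
```

```text
cam [0.40905187 0.0284122  1.02169393]
dfree1 [0.5545 0.3139 0.182 ]
dhin1 [0.5216 0.1502 0.182 ]
dfree2 [0.5417 0.316  0.182 ]
dhin2 [0.5061 0.1533 0.182 ]
fx [ 0.598  -0.2215  0.19  ]
bx [ 0.6161 -0.3411  0.19  ]
b_ [ 0.4476 -0.3627  0.19  ]
f_ [ 0.4293 -0.2473  0.19  ]
pinH top [ 0.6092 -0.2059  0.164 ] pinL top [ 0.6094 -0.2073  0.051 ]
red [ 0.5421 -0.2726  0.1915]
green [ 0.5191 -0.2689  0.1915]
yel [ 0.4983 -0.278   0.1915]
plate [ 0.5241 -0.3064  0.1915]
bar ends [ 0.52205992 -0.27115806  0.2325    ] [ 0.52384018 -0.33246267  0.2325    ]
s dh [0.5112 0.1573 0.182 ]
s df [0.5466 0.3205 0.182 ]
s fx [ 0.6018 -0.2159  0.19  ]
s bx [ 0.6199 -0.333   0.19  ]
s b_ [ 0.4494 -0.3598  0.19  ]
s f_ [ 0.4356 -0.2411  0.19  ]
s pinH [ 0.61578381 -0.20591684  0.164     ] L [ 0.61464897 -0.20605553  0.051     ]
mug [0.70740164 0.22230381 0.085     ] tin [ 0.40187091 -0.04996569  0.095     ]
mini door [0.36885264 0.1925597  0.12      ] [0.36184452 0.06956615 0.12      ]
```

```bash
cat > plan.py <<'E'
import sys,math,numpy as np
from cell import sensors
# args: x y z yaw n  -> rows from the measured (or given) pose, tool down
def plan(p0,y0,p1,y1,n):
    d=np.array(p1)-np.array(p0); dyaw=(y1-y0+180)%360-180
    print("world d",d.round(4),"dyaw",round(dyaw,2))
    for k in range(n):
        a=math.radians(y0+dyaw*k/n); w=d/n
        dx=math.cos(a)*w[0]+math.sin(a)*w[1]; dy=math.sin(a)*w[0]-math.cos(a)*w[1]
        print("dx %.3f dy %.3f dz %.3f rz %.3f"%(dx/.03,dy/.03,-w[2]/.03,-dyaw/n/10))
o=sensors.get_obs()
print("t",round(o["time_s"],2),o["tool_pos"].round(4),o["tool_rot"].round(2),o["grip_width"],o["force"].round(1),"rows1/8")
if len(sys.argv)>1:
    a=list(map(float,sys.argv[1:])); plan(o["tool_pos"],o["tool_rot"][2],a[:3],a[3],int(a[4]))
E
python3 plan.py .272 -.59 .37 78 6; echo; python3 - <<'E'
import math
a=math.radians(78);w=(.53-.272,-.32+.59)
print((math.cos(a)*w[0]+math.sin(a)*w[1])/.03,(math.sin(a)*w[0]-math.cos(a)*w[1])/.03)
E
```

```text
t 0.15 [ 0.2718 -0.59    0.2217] [-1.7992e+02  1.0000e-02  2.4740e+01] 0.08714972993040154 [ 1.1  0.4 -0.7] rows1/8
world d [ 0.0002 -0.      0.1483] dyaw 53.26
dx 0.001 dy 0.001 dz -0.824 rz -0.888
dx 0.001 dy 0.001 dz -0.824 rz -0.888
dx 0.001 dy 0.001 dz -0.824 rz -0.888
dx 0.001 dy 0.001 dz -0.824 rz -0.888
dx 0.000 dy 0.001 dz -0.824 rz -0.888
dx 0.000 dy 0.001 dz -0.824 rz -0.888

10.591368947636981 6.540864148950893
```

Emit:
carry_out(
  plan=[
    {"fingers":-1,"dz":-0.83,"rz":-0.89},
    {"dz":-0.83,"rz":-0.89},
    {"dz":-0.83,"rz":-0.89},
    {"dz":-0.83,"rz":-0.89},
    {"dz":-0.83,"rz":-0.89},
    {"dz":-0.83,"rz":-0.89},
    {"dx":0.88,"dy":0.55},
    {"dx":0.88,"dy":0.55},
    {"dx":0.88,"dy":0.55},
    {"dx":0.88,"dy":0.55},
    {"dx":0.88,"dy":0.55},
    {"dx":0.88,"dy":0.55},
  ],
  force=40,
)

```text
validation failed for argument at $.pl...
```

Emit:
carry_out(
  plan=[
    {"dx":0.88,"dy":0.55},
    {"dx":0.88,"dy":0.55},
    {"dx":0.88,"dy":0.55},
    {"dx":0.88,"dy":0.55},
    {"dx":0.88,"dy":0.55},
    {"dx":0.88,"dy":0.55},
    {},
  ],
)

```text
validation failed for argument at $.pl...
```

```bash
cat > snap.py <<'E'
import sys
from cell import sensors, imaging
import cv2, numpy as np
from scipy.spatial.transform import Rotation as Ro
def snap(cam,name):
    o=sensors.get_obs(); r=imaging.read_camera(cam)
    if cam=="wrist":
        T=np.eye(4);T[:3,:3]=Ro.from_euler("xyz",o["tool_rot"],degrees=True).as_matrix();T[:3,3]=o["tool_pos"]
        E=np.linalg.inv(T@r["tool_from_camera"])
    else: E=r["extrinsics"]
    np.savez(f"pics/{name}.npz",color=r["color"],mtx=r["mtx"],extrinsics=E)
    cv2.imwrite(f"pics/{name}.png",r["color"][:,:,::-1])
    print(name,"t",round(o["time_s"],2),o["tool_pos"].round(4),o["tool_rot"].round(2),"w",o["grip_width"].round(4),"F",o["force"].round(1),"M",o["wrist_torque"].round(2))
if __name__=="__main__":
    for a in sys.argv[1:]:
        c,n=a.split(":"); snap(c,n)
E
python3 snap.py wrist:w1
```

```text
Traceback (most recent call last):
  File "snap.py", line 16, in <module>
    c,n=a.split(":"); snap(c,n)
                      ~~~~^^^^^
  File "snap.py", line 13, in snap
    print(name,"t",round(o["time_s"],2),o["tool_pos"].round(4),o["tool_rot"].round(2),"w",o["grip_width"].round(4),"F",o["force"].round(1),"M",o["wrist_torque"].round(2))
                                                                                          ^^^^^^^^^^^^^^^^^^^^^
AttributeError: 'float' object has no attribute 'round'
```

View pics/w1.png

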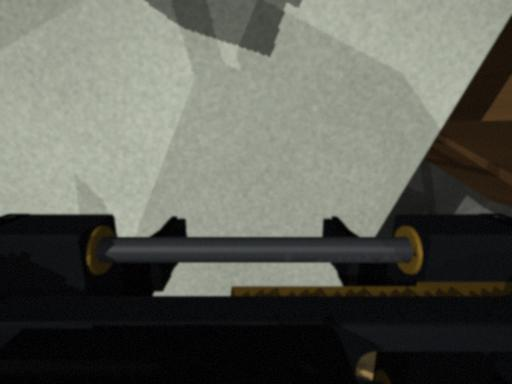

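Emit:
carry_out(
  plan=[
    {"fingers":-1,"dx":0,"dy":0,"dz":-0.83,"rx":0,"ry":0,"rz":-0.89},
    {"fingers":-1,"dx":0,"dy":0,"dz":-0.83,"rx":0,"ry":0,"rz":-0.89},
    {"fingers":-1,"dx":0,"dy":0,"dz":-0.83,"rx":0,"ry":0,"rz":-0.89},
    {"fingers":-1,"dx":0,"dy":0,"dz":-0.83,"rx":0,"ry":0,"rz":-0.89},
    {"fingers":-1,"dx":0,"dy":0,"dz":-0.83,"rx":0,"ry":0,"rz":-0.89},
    {"fingers":-1,"dx":0,"dy":0,"dz":-0.83,"rx":0,"ry":0,"rz":-0.89},
    {"fingers":-1,"dx":0.88,"dy":0.55,"dz":0,"rx":0,"ry":0,"rz":0},
    {"fingers":-1,"dx":0.88,"dy":0.55,"dz":0,"rx":0,"ry":0,"rz":0},
    {"fingers":-1,"dx":0.88,"dy":0.55,"dz":0,"rx":0,"ry":0,"rz":0},
    {"fingers":-1,"dx":0.88,"dy":0.55,"dz":0,"rx":0,"ry":0,"rz":0},
    {"fingers":-1,"dx":0.88,"dy":0.55,"dz":0,"rx":0,"ry":0,"rz":0},
    {"fingers":-1,"dx":0.88,"dy":0.55,"dz":0,"rx":0,"ry":0,"rz":0},
  ],
  force=40,
)

```text
time_s: 1.7
tool_pos: [0.402, -0.4548, 0.3718]
tool_rot: [-180.0, -0.0, 78.1]
force: [0.2, 0.1, 0.4]
grip_width: 0.0869
```

Emit:
carry_out(
  plan=[
    {"fingers":-1,"dx":0.88,"dy":0.55,"dz":0,"rx":0,"ry":0,"rz":0},
    {"fingers":-1,"dx":0.88,"dy":0.55,"dz":0,"rx":0,"ry":0,"rz":0},
    {"fingers":-1,"dx":0.88,"dy":0.55,"dz":0,"rx":0,"ry":0,"rz":0},
    {"fingers":-1,"dx":0.88,"dy":0.55,"dz":0,"rx":0,"ry":0,"rz":0},
    {"fingers":-1,"dx":0.88,"dy":0.55,"dz":0,"rx":0,"ry":0,"rz":0},
    {"fingers":-1,"dx":0,"dy":0,"dz":0,"rx":0,"ry":0,"rz":0},
    {"fingers":-1,"dx":0,"dy":0,"dz":0,"rx":0,"ry":0,"rz":0},
  ],
)

```text
time_s: 2.58
tool_pos: [0.5086, -0.3444, 0.3717]
tool_rot: [-180.0, 0.1, 78.1]
force: [-0.0, 0.1, 0.4]
grip_width: 0.0873
```

```bash
sed -i 's/o\["grip_width"\].round(4)/round(o["grip_width"],4)/' snap.py; python3 snap.py wrist:w1
```

```text
w1 t 2.58 [ 0.5086 -0.3444  0.3717] [-1.7996e+02  5.0000e-02  7.8090e+01] w 0.0873 F [-0.   0.1  0.4] M [-0.05 -0.08 -0.  ]
```

View pics/w1.png

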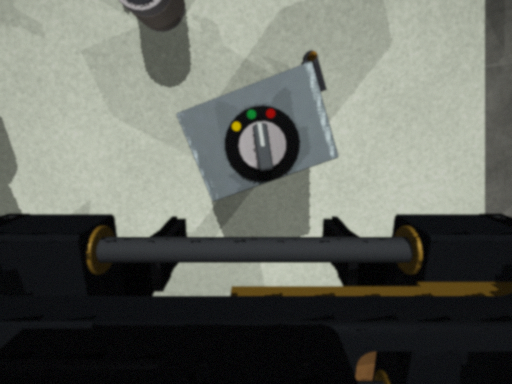

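Emit:
carry_out(
  plan=[
    {"fingers":-1,"dx":0.89,"dy":0.58,"dz":0,"rx":0,"ry":0,"rz":0},
    {"fingers":-1,"dx":0.89,"dy":0.58,"dz":0,"rx":0,"ry":0,"rz":0},
    {"fingers":-1,"dx":0.89,"dy":0.58,"dz":0,"rx":0,"ry":0,"rz":0},
    {"fingers":-1,"dx":0.89,"dy":0.58,"dz":0,"rx":0,"ry":0,"rz":0},
    {"fingers":-1,"dx":0,"dy":0,"dz":0,"rx":0,"ry":0,"rz":0},
    {"fingers":-1,"dx":0,"dy":0,"dz":0,"rx":0,"ry":0,"rz":0},
  ],
)

```text
time_s: 3.38
tool_pos: [0.5984, -0.2553, 0.3718]
tool_rot: [-180.0, 0.1, 78.0]
force: [0.1, -0.8, -0.5]
grip_width: 0.0869
```

```bash
python3 snap.py wrist:w2; python3 -c "
import cv2
c=cv2.imread('pics/w2.png'); cv2.imwrite('pics/w2z.png',cv2.resize(c[60:230,120:340],None,fx=3.5,fy=3.5,interpolation=2))"
```

```text
w2 t 3.38 [ 0.5984 -0.2553  0.3718] [-1.7996e+02  8.0000e-02  7.8000e+01] w 0.0869 F [ 0.1 -0.8 -0.5] M [-0.04 -0.11 -0.03]
```

View pics/w2z.png

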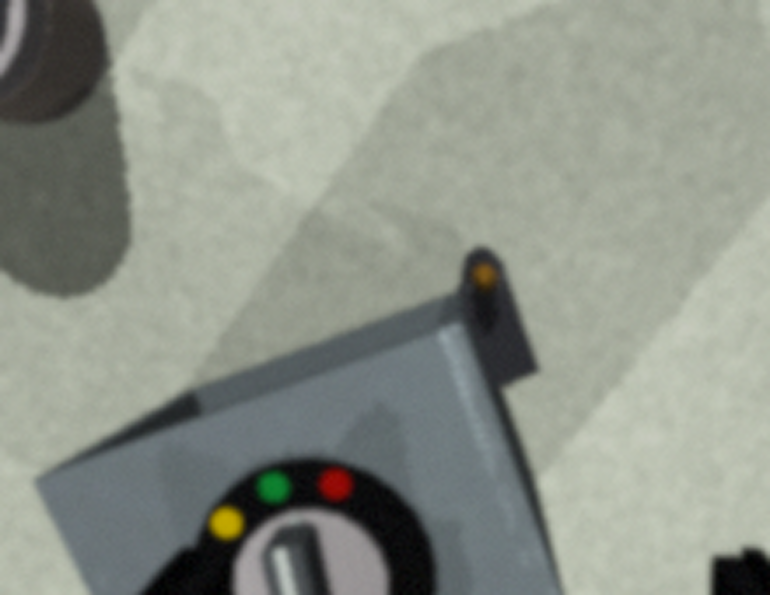

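View pics/w2.png

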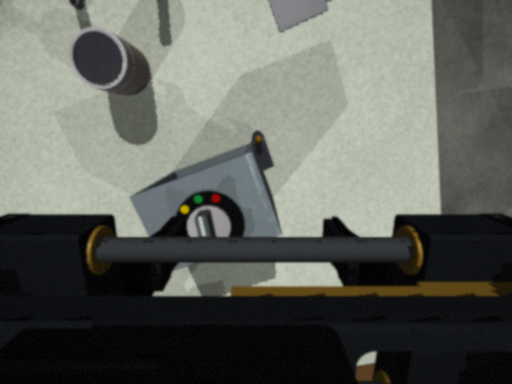

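```bash
python3 - <<'E'
from h import *
_,M,E=load("w2"); _,M1,E1=load("w1"); _,Mt,Et=load("top0"); _,Ms,Es=load("scene0")
w=lambda u,v:(u/3.5+120-.36,v/3.5+60-.36)
print("pin",onz(M,E,w(485,272),.164))
for n,p in dict(fx=(452,325),f_=(37,480)).items(): print(n,onz(M,E,w(*p),.19).round(4))
for n,p in dict(r=(337,485),g=(274,488),y=(227,523)).items(): print(n,onz(M,E,w(*p),.1915).round(4))
for n,p in dict(fx=(311,64),f_=(178,114),b_=(215,200),bx=(338,156)).items(): print("w1",n,onz(M1,E1,p,.19).round(4))
for n,p in dict(r=(271,113.5),g=(251.5,114),y=(236,126.5)).items(): print("w1",n,onz(M1,E1,p,.1915).round(4))
print("w1 bar near top end, far", onz(M1,E1,(261,122.5),.2325),onz(M1,E1,(265,170),.2325))
tb=lambda u,v:(u/5+330-.4,v/5+185-.4); sb=lambda u,v:(u/4.8+70-.4,v/4.8+115-.4)
rs=[ray(M,E,w(485,274)),ray(Mt,Et,tb(150,87)),ray(Ms,Es,sb(328,392))]
print("tri pinH",tri(rs))
E
```

```text
pin [ 0.6132853  -0.20834897  0.164     ]
fx [ 0.5978 -0.2229  0.19  ]
f_ [ 0.4333 -0.2469  0.19  ]
r [ 0.5431 -0.2718  0.1915]
g [ 0.5198 -0.2681  0.1915]
y [ 0.4989 -0.2776  0.1915]
w1 fx [ 0.6005 -0.2268  0.19  ]
w1 f_ [ 0.4336 -0.2486  0.19  ]
w1 b_ [ 0.4513 -0.3634  0.19  ]
w1 bx [ 0.6171 -0.3395  0.19  ]
w1 r [ 0.5442 -0.2715  0.1915]
w1 g [ 0.521  -0.2672  0.1915]
w1 y [ 0.4994 -0.2776  0.1915]
w1 bar near top end, far [ 0.52926539 -0.27930242  0.2325    ] [ 0.5233173  -0.33065957  0.2325    ]
tri pinH [ 0.61155433 -0.20928186  0.15595349]
```

Emit:
carry_out(
  plan=[
    {"fingers":-1,"dx":1,"dy":-0.44,"dz":0,"rx":0,"ry":0,"rz":0},
    {"fingers":-1,"dx":1,"dy":-0.44,"dz":0,"rx":0,"ry":0,"rz":0},
    {"fingers":-1,"dx":1,"dy":-0.44,"dz":0,"rx":0,"ry":0,"rz":0},
    {"fingers":-1,"dx":1,"dy":-0.44,"dz":0,"rx":0,"ry":0,"rz":0},
    {"fingers":-1,"dx":1,"dy":-0.44,"dz":0,"rx":0,"ry":0,"rz":0},
    {"fingers":-1,"dx":1,"dy":-0.44,"dz":0,"rx":0,"ry":0,"rz":0},
    {"fingers":-1,"dx":1,"dy":-0.44,"dz":0,"rx":0,"ry":0,"rz":0},
    {"fingers":-1,"dx":1,"dy":-0.44,"dz":0,"rx":0,"ry":0,"rz":0},
    {"fingers":-1,"dx":1,"dy":-0.44,"dz":0,"rx":0,"ry":0,"rz":0},
    {"fingers":-1,"dx":1,"dy":-0.44,"dz":0,"rx":0,"ry":0,"rz":0},
    {"fingers":-1,"dx":1,"dy":-0.44,"dz":0,"rx":0,"ry":0,"rz":0},
    {"fingers":-1,"dx":1,"dy":-0.44,"dz":0,"rx":0,"ry":0,"rz":0},
  ],
)

```text
time_s: 4.92
tool_pos: [0.5183, 0.1306, 0.3723]
tool_rot: [179.9, 0.1, 77.9]
force: [0.3, 0.3, 0.6]
grip_width: 0.087
```

Emit:
carry_out(
  plan=[
    {"fingers":-1,"dx":0,"dy":0,"dz":0,"rx":0,"ry":0,"rz":0},
    {"fingers":-1,"dx":0,"dy":0,"dz":0,"rx":0,"ry":0,"rz":0},
  ],
)

```text
time_s: 5.18
tool_pos: [0.5188, 0.1295, 0.372]
tool_rot: [180.0, 0.1, 78.0]
force: [-0.0, 0.4, 0.4]
grip_width: 0.087
```

```bash
python3 snap.py wrist:w3
```

```text
w3 t 5.17 [0.5188 0.1295 0.372 ] [1.7995e+02 7.0000e-02 7.7980e+01] w 0.087 F [-0.   0.4  0.4] M [-0.02 -0.1  -0.01]
```

View pics/w3.png

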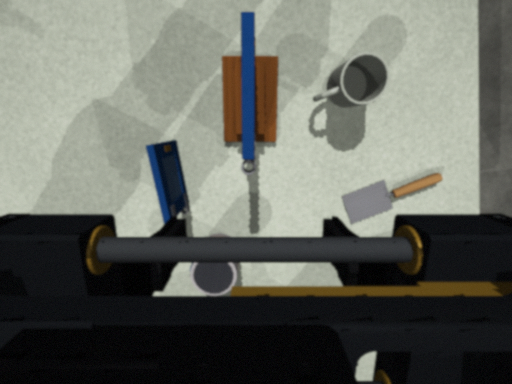

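```bash
python3 - <<'E'
from h import *
c,M,E=load("w3")
hsv=cv2.cvtColor(c,cv2.COLOR_RGB2HSV); m=cv2.inRange(hsv,(105,100,60),(130,255,255)); m[:, :215]=0;m[:,300:]=0;m[200:]=0
cn=max(cv2.findContours(m,0,1)[0],key=cv2.contourArea)[:,0,:].astype(float)
P=np.array([onz(M,E,p,.182)[:2] for p in cn]).astype(np.float32)
r=cv2.minAreaRect(P); b=cv2.boxPoints(r); print(r,b,cv2.boundingRect(cn.astype(np.int32)))
for v in (30,60,100,140,155):
    x=np.where(m[v])[0]; print(v,x.min(),x.max(), onz(M,E,((x.min()+x.max())/2,v),.182))
print("knuckle top", onz(M,E,(248.5,165.5),.162))
E
```

```text
((0.5336000919342041, 0.23500454425811768), (0.16798818111419678, 0.01528868731111288), 77.31641387939453) [[0.50769997 0.15473855]
 [0.52261555 0.15138167]
 [0.5595002  0.31527054]
 [0.54458463 0.31862742]] (242, 12, 13, 148)
30 242 253 [0.54675757 0.2992476  0.182     ]
60 242 253 [0.53991507 0.26811206 0.182     ]
100 242 254 [0.53083742 0.22394116 0.182     ]
140 242 254 [0.52048206 0.17671766 0.182     ]
155 243 253 [0.51640362 0.15811879 0.182     ]
knuckle top [0.51309804 0.14180895 0.162     ]
```

Emit:
carry_out(
  plan=[
    {"fingers":-1,"dx":0.885,"dy":-0.07,"dz":0,"rx":0,"ry":0,"rz":0.03},
    {"fingers":-1,"dx":0.885,"dy":-0.07,"dz":0,"rx":0,"ry":0,"rz":0},
    {"fingers":-1,"dx":0.885,"dy":-0.07,"dz":0,"rx":0,"ry":0,"rz":0},
    {"fingers":-1,"dx":0.885,"dy":-0.07,"dz":0,"rx":0,"ry":0,"rz":0},
    {"fingers":-1,"dx":0,"dy":0,"dz":0.93,"rx":0,"ry":0,"rz":0},
    {"fingers":-1,"dx":0,"dy":0,"dz":0.93,"rx":0,"ry":0,"rz":0},
    {"fingers":-1,"dx":0,"dy":0,"dz":0.93,"rx":0,"ry":0,"rz":0},
    {"fingers":-1,"dx":0,"dy":0,"dz":0.93,"rx":0,"ry":0,"rz":0},
    {"fingers":-1,"dx":0,"dy":0,"dz":0.93,"rx":0,"ry":0,"rz":0},
    {"fingers":-1,"dx":0,"dy":0,"dz":0.93,"rx":0,"ry":0,"rz":0},
    {"fingers":-1,"dx":0,"dy":0,"dz":0.93,"rx":0,"ry":0,"rz":0},
    {"fingers":-1,"dx":0,"dy":0,"dz":0.89,"rx":0,"ry":0,"rz":0},
  ],
)

```text
time_s: 6.72
tool_pos: [0.5333, 0.2349, 0.1487]
tool_rot: [180.0, 0.1, 77.7]
force: [0.2, 0.5, 0.6]
grip_width: 0.087
```

Emit:
carry_out(
  plan=[
    {"fingers":-1,"dx":0,"dy":0,"dz":0,"rx":0,"ry":0,"rz":0},
    {"fingers":-1,"dx":0,"dy":0,"dz":0,"rx":0,"ry":0,"rz":0},
  ],
)

```text
time_s: 6.98
tool_pos: [0.5334, 0.2366, 0.1509]
tool_rot: [179.9, -0.0, 77.7]
force: [-0.3, 0.3, -0.1]
grip_width: 0.0869
```

```bash
python3 snap.py wrist:w4 scene:s4
```

```text
w4 t 6.97 [0.5334 0.2366 0.1509] [ 1.7994e+02 -2.0000e-02  7.7750e+01] w 0.0869 F [-0.3  0.3 -0.1] M [ 0.   -0.07  0.  ]
s4 t 7.03 [0.5335 0.237  0.1513] [ 1.799e+02 -5.000e-02  7.777e+01] w 0.0867 F [-0.1  0.3  0.3] M [-0.01 -0.07  0.02]
```

View pics/w4.png

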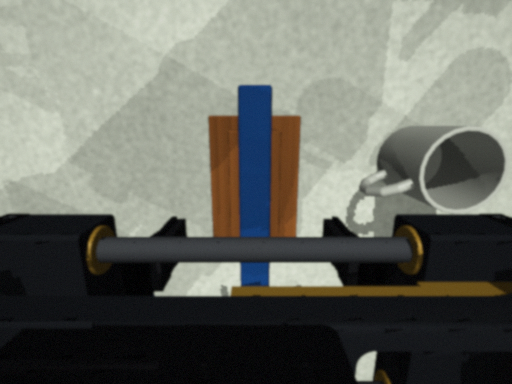

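View pics/s4.png

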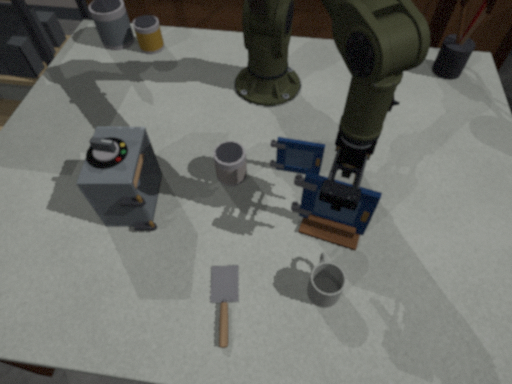

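Emit:
carry_out(
  plan=[
    {"fingers":1,"dx":0,"dy":0,"dz":0,"rx":0,"ry":0,"rz":0},
    {"fingers":1,"dx":0,"dy":0,"dz":0,"rx":0,"ry":0,"rz":0},
    {"fingers":1,"dx":0,"dy":0,"dz":0,"rx":0,"ry":0,"rz":0},
    {"fingers":1,"dx":0,"dy":0,"dz":0,"rx":0,"ry":0,"rz":0},
    {"fingers":1,"dx":0,"dy":0,"dz":0,"rx":0,"ry":0,"rz":0},
  ],
  force=50,
)

```text
time_s: 7.7
tool_pos: [0.5323, 0.2372, 0.1499]
tool_rot: [-180.0, 0.0, 77.8]
force: [-0.1, 0.7, -0.1]
grip_width: 0.0449
```

```bash
python3 snap.py wrist:w5
```

```text
w5 t 7.7 [0.5323 0.2372 0.1499] [-1.800e+02  1.000e-02  7.784e+01] w 0.0449 F [-0.1  0.7 -0.1] M [ 0.02 -0.15  0.  ]
```

View pics/w5.png

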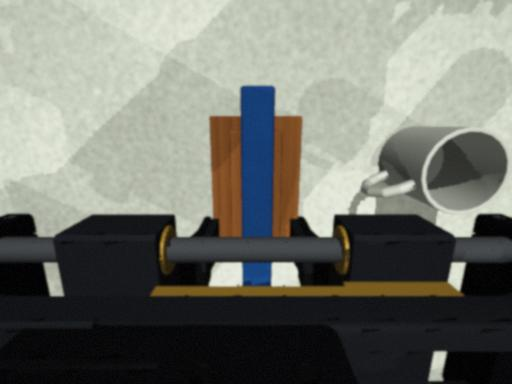

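Emit:
carry_out(
  plan=[
    {"fingers":1,"dx":0,"dy":0,"dz":0,"rx":0,"ry":0,"rz":0},
    {"fingers":1,"dx":0,"dy":0,"dz":0,"rx":0,"ry":0,"rz":0},
    {"fingers":1,"dx":0,"dy":0,"dz":0,"rx":0,"ry":0,"rz":0},
    {"fingers":1,"dx":0,"dy":0,"dz":0,"rx":0,"ry":0,"rz":0},
    {"fingers":1,"dx":0,"dy":0,"dz":0,"rx":0,"ry":0,"rz":0},
  ],
  force=50,
)

```text
time_s: 8.38
tool_pos: [0.5324, 0.2372, 0.1499]
tool_rot: [180.0, 0.0, 77.8]
force: [0.5, -0.5, -0.6]
grip_width: 0.0153
```

```bash
python3 snap.py wrist:w5
```

```text
w5 t 8.38 [0.5324 0.2372 0.1499] [179.99   0.    77.84] w 0.0153 F [ 0.5 -0.5 -0.6] M [ 0.01 -0.31  0.07]
```

View pics/w5.png

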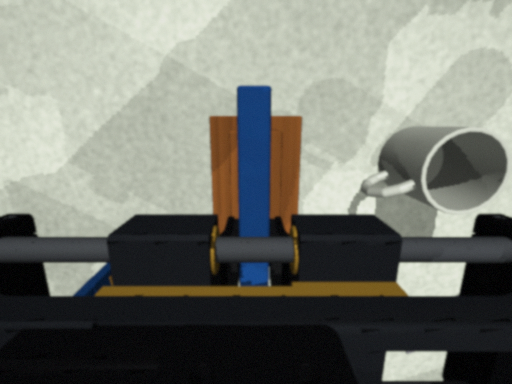

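```bash
cat > fe.py <<'E'
from h import *; import sys
from scipy.spatial.transform import Rotation as Ro
# door pose in tool frame: cast top rim pixels on plane at tool z offset s (top above tcp)
n=sys.argv[1]; s=float(sys.argv[2])
c,M,_=load(n); tfc=np.load("pics/wrist0.npz")["tool_from_camera"]; E=np.linalg.inv(tfc)
hsv=cv2.cvtColor(c,cv2.COLOR_RGB2HSV); m=cv2.inRange(hsv,(105,100,50),(130,255,255)); m[:, :215]=0;m[:,300:]=0;m[205:]=0
cn=max(cv2.findContours(m,0,1)[0],key=cv2.contourArea); x,y,w,h=cv2.boundingRect(cn); print(x,y,w,h)
for v in (y+5,y+40,y+80,y+100):
    xs=np.where(m[v])[0]; print(v,xs.min(),xs.max(),onz(M,E,((xs.min()+xs.max())/2,v),-s)[:2].round(4))
print("free end tool",onz(M,E,(x+w/2-.5,y-.5),-s).round(4))
E
python3 fe.py w5 .0321
```

```text
238 86 33 119
91 238 270 [0.0807 0.0004]
126 238 269 [0.0655 0.0002]
166 239 269 [0.0469 0.0004]
186 239 268 [0.037  0.0002]
free end tool [ 0.083   0.0004 -0.0321]
```

Emit:
carry_out(
  plan=[
    {"fingers":1,"dx":0,"dy":0,"dz":-0.5,"rx":0,"ry":0,"rz":0},
    {"fingers":1,"dx":0,"dy":0,"dz":-0.5,"rx":0,"ry":0,"rz":0},
    {"fingers":1,"dx":0,"dy":0,"dz":-0.5,"rx":0,"ry":0,"rz":0},
    {"fingers":1,"dx":0,"dy":0,"dz":0,"rx":0,"ry":0,"rz":0},
    {"fingers":1,"dx":0,"dy":0,"dz":0,"rx":0,"ry":0,"rz":0},
  ],
)

```text
time_s: 9.05
tool_pos: [0.5321, 0.237, 0.1947]
tool_rot: [-180.0, 0.0, 77.8]
force: [-0.1, -0.5, -5.1]
grip_width: 0.0158
```

```bash
python3 snap.py wrist:w6; python3 fe.py w6 .0321; python3 plan.py .5974 -.109 .193 98.3 13
```

```text
w6 t 9.05 [0.5321 0.237  0.1947] [-1.7998e+02  3.0000e-02  7.7840e+01] w 0.0158 F [-0.1 -0.5 -5.1] M [ 0.02 -0.06 -0.02]
238 86 33 119
91 238 270 [0.0807 0.0004]
126 238 269 [0.0655 0.0002]
166 239 269 [0.0469 0.0004]
186 239 268 [0.037  0.0002]
free end tool [ 0.083   0.0004 -0.0321]
t 9.1 [0.5319 0.2369 0.1943] [-1.7995e+02  5.0000e-02  7.7840e+01] 0.015598426555765803 [ 0.4  0.7 -5.6] rows1/8
world d [ 0.0655 -0.3459 -0.0013] dyaw 20.46
dx -0.832 dy 0.351 dz 0.003 rz -0.157
dx -0.841 dy 0.328 dz 0.003 rz -0.157
dx -0.850 dy 0.305 dz 0.003 rz -0.157
dx -0.858 dy 0.281 dz 0.003 rz -0.157
dx -0.865 dy 0.258 dz 0.003 rz -0.157
dx -0.872 dy 0.234 dz 0.003 rz -0.157
dx -0.878 dy 0.210 dz 0.003 rz -0.157
dx -0.883 dy 0.186 dz 0.003 rz -0.157
dx -0.888 dy 0.161 dz 0.003 rz -0.157
dx -0.892 dy 0.137 dz 0.003 rz -0.157
dx -0.896 dy 0.112 dz 0.003 rz -0.157
dx -0.898 dy 0.088 dz 0.003 rz -0.157
dx -0.901 dy 0.063 dz 0.003 rz -0.157
```

Emit:
carry_out(
  plan=[
    {"fingers":1,"dx":-0.83,"dy":0.35,"dz":0,"rx":0,"ry":0,"rz":-0.16},
    {"fingers":1,"dx":-0.84,"dy":0.33,"dz":0,"rx":0,"ry":0,"rz":-0.16},
    {"fingers":1,"dx":-0.85,"dy":0.31,"dz":0,"rx":0,"ry":0,"rz":-0.16},
    {"fingers":1,"dx":-0.86,"dy":0.28,"dz":0,"rx":0,"ry":0,"rz":-0.16},
    {"fingers":1,"dx":-0.87,"dy":0.26,"dz":0,"rx":0,"ry":0,"rz":-0.16},
    {"fingers":1,"dx":-0.87,"dy":0.23,"dz":0,"rx":0,"ry":0,"rz":-0.16},
    {"fingers":1,"dx":-0.88,"dy":0.21,"dz":0,"rx":0,"ry":0,"rz":-0.16},
    {"fingers":1,"dx":-0.88,"dy":0.19,"dz":0,"rx":0,"ry":0,"rz":-0.16},
    {"fingers":1,"dx":-0.89,"dy":0.16,"dz":0,"rx":0,"ry":0,"rz":-0.16},
    {"fingers":1,"dx":-0.89,"dy":0.14,"dz":0,"rx":0,"ry":0,"rz":-0.16},
    {"fingers":1,"dx":-0.9,"dy":0.11,"dz":0,"rx":0,"ry":0,"rz":-0.16},
    {"fingers":1,"dx":-0.9,"dy":0.09,"dz":0,"rx":0,"ry":0,"rz":-0.16},
  ],
)

```text
time_s: 10.6
tool_pos: [0.5935, -0.0829, 0.194]
tool_rot: [-179.9, -0.0, 97.1]
force: [0.5, 1.0, -4.6]
grip_width: 0.0152
```

Emit:
carry_out(
  plan=[
    {"fingers":1,"dx":0,"dy":0,"dz":0,"rx":0,"ry":0,"rz":0},
    {"fingers":1,"dx":0,"dy":0,"dz":0,"rx":0,"ry":0,"rz":0},
  ],
)

```text
time_s: 10.85
tool_pos: [0.5935, -0.0811, 0.1942]
tool_rot: [-179.9, -0.1, 97.1]
force: [0.1, 0.9, -4.3]
grip_width: 0.0155
```

```bash
python3 snap.py wrist:w7 scene:s7 top:t7; python3 fe.py w7 .0321; python3 - <<'E'
import cv2
c=cv2.imread('pics/s7.png'); cv2.imwrite('pics/s7z.png',cv2.resize(c[100:250,70:230],None,fx=4,fy=4,interpolation=2))
c=cv2.imread('pics/t7.png'); cv2.imwrite('pics/t7z.png',cv2.resize(c[150:300,280:440],None,fx=4,fy=4,interpolation=2))
E
```

```text
w7 t 10.85 [ 0.5935 -0.0811  0.1942] [-1.7993e+02 -9.0000e-02  9.7060e+01] w 0.0155 F [ 0.1  0.9 -4.3] M [ 0.08 -0.09  0.  ]
s7 t 10.9 [ 0.5936 -0.0806  0.1945] [-1.7996e+02 -7.0000e-02  9.7120e+01] w 0.0157 F [-0.1  0.6 -4.1] M [ 0.07 -0.16  0.02]
t7 t 10.95 [ 0.5937 -0.0805  0.1947] [-1.7997e+02 -5.0000e-02  9.7150e+01] w 0.0158 F [ 0.4 -0.4 -5.7] M [ 0.03 -0.09  0.01]
238 86 33 119
91 238 270 [0.0807 0.0004]
126 239 269 [0.0655 0.0004]
166 239 268 [0.0469 0.0002]
186 239 268 [0.037  0.0002]
free end tool [ 0.083   0.0004 -0.0321]
```

View pics/s7z.png

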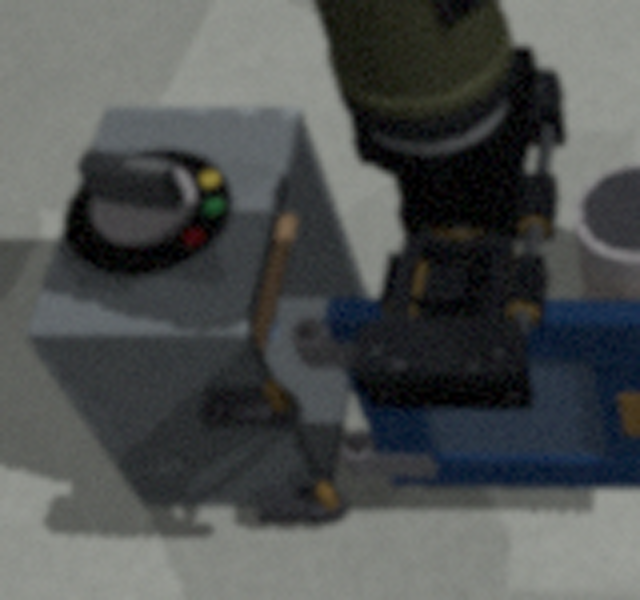

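View pics/t7z.png

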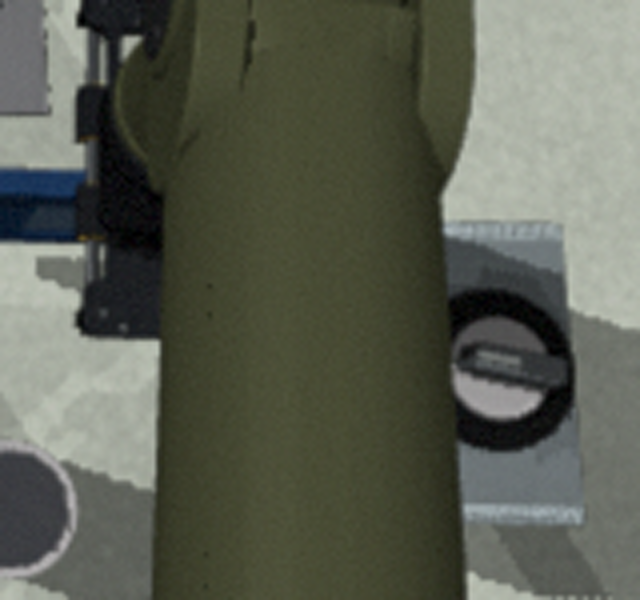

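```bash
python3 - <<'E'
from h import *
c,M,E=load("s7")
cv2.imwrite('pics/s7k.png',cv2.resize(c[175:235,120:190],None,fx=10,fy=10,interpolation=cv2.INTER_CUBIC)[:,:,::-1])
from scipy.spatial.transform import Rotation as Ro
R=Ro.from_euler("xyz",[-179.96,-.07,97.12],degrees=True).as_matrix();p=np.array([.5936,-.0806,.1945])
z=lambda q:((q-[120,175])*10+4.5).round(0)
for zz in (-.012,.010,.101,.123): print(zz,z(proj(M,E,p+R@[-.101,.0003,zz])))
for zz in (.164,.140): print("pinH",z(proj(M,E,[.612,-.209,zz])))
for zz in (.051,.027): print("pinL",z(proj(M,E,[.612,-.209,zz])))
E
```

```text
-0.012 [259.  82.]
0.01 [285. 142.]
0.101 [383. 364.]
0.123 [404. 412.]
pinH [178. 201.]
pinH [207. 261.]
pinL [305. 461.]
pinL [328. 509.]
```

View pics/s7k.png

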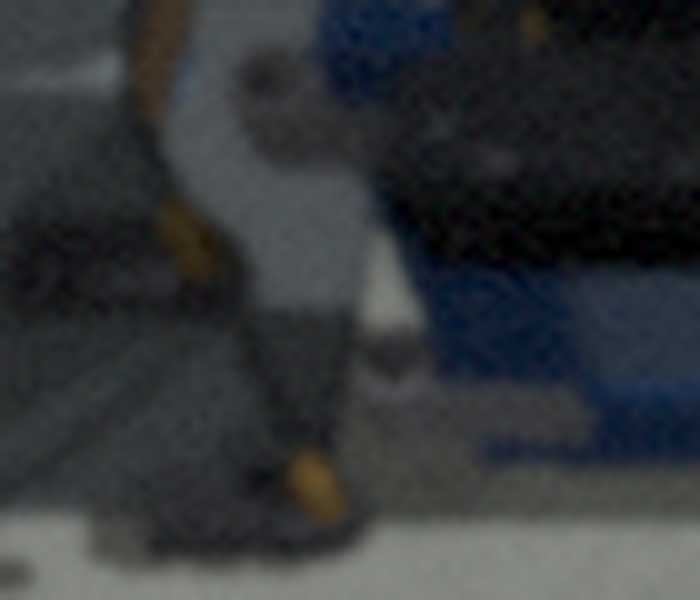

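```bash
python3 - <<'E'
from h import *
c,M,E=load("s7"); c0,_,_=load("scene0")
pz=lambda u,v:((u-4.5)/10+120,(v-4.5)/10+175)
for nm,cc in (("s7",c),("s0",c0)):
    f=cc.astype(float); w=np.clip(f[:,:,0]-f[:,:,2]-12,0,None)  # brass: R>B
    for n,(u0,u1,v0,v1),z in (("H",(134,143,193,205),.151),("L",(147,157,219,228),.038)):
        ww=w[v0:v1,u0:u1]; V,U=np.mgrid[v0:v1,u0:u1]; uv=((ww*U).sum()/ww.sum(),(ww*V).sum()/ww.sum())
        print(nm,n,np.round(uv,2),ww.sum(),onz(M,E,uv,z).round(4))
for n,p,z in (("kH",(263,74),.2063),("kL",(392,357),.0933)): print(n,onz(M,E,pz(*p),z).round(4))
E
```

```text
s7 H [138.47 198.59] 357.0 [ 0.6138 -0.2095  0.151 ]
s7 L [151.23 223.13] 729.0 [ 0.6117 -0.2093  0.038 ]
s0 H [138.83 198.19] 798.0 [ 0.6126 -0.2091  0.151 ]
s0 L [151.24 223.4 ] 561.0 [ 0.6125 -0.209   0.038 ]
kH [ 0.6041 -0.1807  0.2063]
kL [ 0.6041 -0.1791  0.0933]
```

Emit:
carry_out(
  plan=[
    {"fingers":1,"dx":-0.49,"dy":0.06,"dz":0,"rx":0,"ry":0,"rz":0},
    {"fingers":1,"dx":-0.49,"dy":0.06,"dz":0,"rx":0,"ry":0,"rz":0},
    {"fingers":1,"dx":0,"dy":0,"dz":0,"rx":0,"ry":0,"rz":0},
    {"fingers":1,"dx":0,"dy":0,"dz":0,"rx":0,"ry":0,"rz":0},
  ],
)

```text
time_s: 11.5
tool_pos: [0.6011, -0.1108, 0.1948]
tool_rot: [-180.0, -0.0, 97.0]
force: [0.0, 0.8, -5.0]
grip_width: 0.0158
```

```bash
python3 snap.py scene:s8; python3 - <<'E'
from h import *
c,M,E=load("s8")
cv2.imwrite('pics/s8k.png',cv2.resize(c[175:235,110:180],None,fx=10,fy=10,interpolation=cv2.INTER_CUBIC)[:,:,::-1])
z=lambda q:((q-[110,175])*10+4.5).round(0)
for zz in (.2063,.1843,.164,.14,.0933,.0713,.051,.027): print(zz,z(proj(M,E,[.613,-.2093,zz])))
E
```

```text
s8 t 11.5 [ 0.6011 -0.1108  0.1948] [-1.7999e+02 -4.0000e-02  9.7020e+01] w 0.0158 F [ 0.   0.8 -5. ] M [ 0.07 -0.06 -0.02]
0.2063 [220.  92.]
0.1843 [249. 152.]
0.164 [275. 205.]
0.14 [304. 265.]
0.0933 [358. 373.]
0.0713 [381. 421.]
0.051 [402. 464.]
0.027 [426. 512.]
```

View pics/s8k.png

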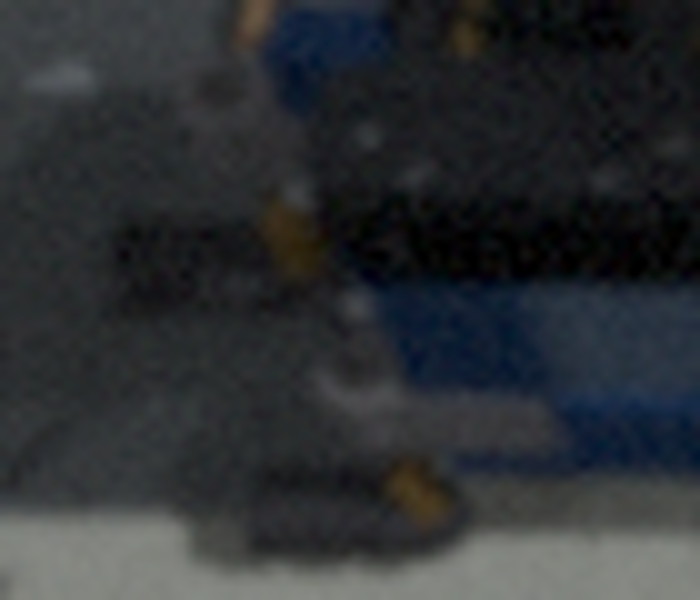

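Emit:
carry_out(
  plan=[
    {"fingers":1,"dx":0,"dy":0.03,"dz":0.2,"rx":0,"ry":0,"rz":0},
    {"fingers":1,"dx":0,"dy":0,"dz":0.2,"rx":0,"ry":0,"rz":0},
    {"fingers":1,"dx":0,"dy":0,"dz":0.2,"rx":0,"ry":0,"rz":0},
    {"fingers":1,"dx":0,"dy":0,"dz":0.13,"rx":0,"ry":0,"rz":0},
    {"fingers":1,"dx":0,"dy":0,"dz":0.13,"rx":0,"ry":0,"rz":0},
    {"fingers":1,"dx":0,"dy":0,"dz":0.13,"rx":0,"ry":0,"rz":0},
    {"fingers":1,"dx":0,"dy":0,"dz":0,"rx":0,"ry":0,"rz":0},
    {"fingers":1,"dx":0,"dy":0,"dz":0,"rx":0,"ry":0,"rz":0},
  ],
)

```text
time_s: 12.55
tool_pos: [0.6021, -0.1107, 0.1654]
tool_rot: [180.0, 0.0, 97.0]
force: [-0.5, 0.7, -3.7]
grip_width: 0.0157
```

```bash
python3 snap.py scene:s9 wrist:w9; python3 fe.py w9 .0321; python3 - <<'E'
from h import *
c,M,E=load("s9")
cv2.imwrite('pics/s9k.png',cv2.resize(c[175:235,110:180],None,fx=10,fy=10,interpolation=cv2.INTER_CUBIC)[:,:,::-1])
E
```

```text
s9 t 12.55 [ 0.6021 -0.1107  0.1654] [1.7998e+02 1.0000e-02 9.7040e+01] w 0.0157 F [-0.5  0.7 -3.7] M [-0.01 -0.09 -0.01]
w9 t 12.6 [ 0.6022 -0.1108  0.1655] [1.7998e+02 1.0000e-02 9.7040e+01] w 0.0157 F [ 0.3  0.2 -4.6] M [ 0.   -0.09  0.01]
238 86 33 119
91 238 270 [0.0807 0.0004]
126 239 269 [0.0655 0.0004]
166 238 268 [ 0.0469 -0.0001]
186 239 268 [0.037  0.0002]
free end tool [ 0.083   0.0004 -0.0321]
```

View pics/s9k.png

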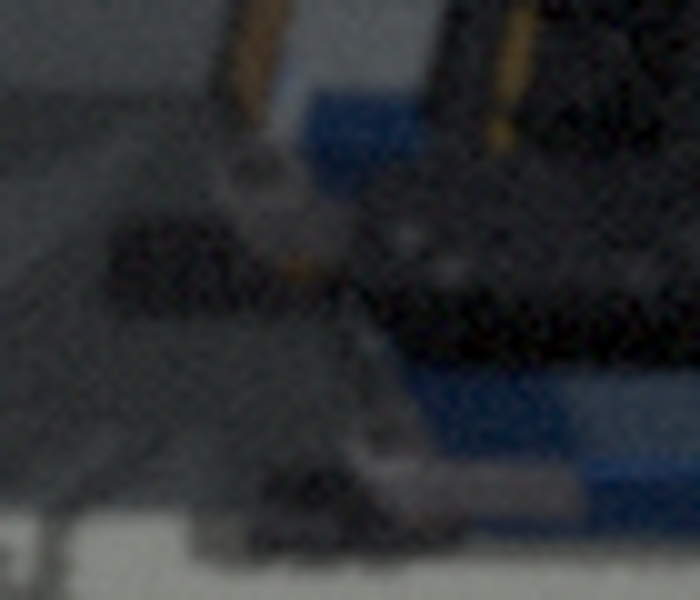

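Emit:
carry_out(
  plan=[
    {"fingers":1,"dx":0,"dy":0,"dz":0.13,"rx":0,"ry":0,"rz":0},
    {"fingers":1,"dx":0,"dy":0,"dz":0.13,"rx":0,"ry":0,"rz":0},
    {"fingers":1,"dx":0,"dy":0,"dz":0.1,"rx":0,"ry":0,"rz":0},
    {"fingers":1,"dx":0,"dy":0,"dz":0.1,"rx":0,"ry":0,"rz":0},
    {"fingers":1,"dx":0,"dy":0,"dz":0,"rx":0,"ry":0,"rz":0},
    {"fingers":1,"dx":0,"dy":0,"dz":0,"rx":0,"ry":0,"rz":0},
  ],
)

```text
time_s: 13.4
tool_pos: [0.6021, -0.1107, 0.1515]
tool_rot: [180.0, 0.0, 97.0]
force: [0.7, -0.2, -4.4]
grip_width: 0.0157
```

Free all the way so far; seat the last millimetres and watch for the force.

Emit:
carry_out(
  plan=[
    {"fingers":1,"dx":0,"dy":0,"dz":0.05,"rx":0,"ry":0,"rz":0},
    {"fingers":1,"dx":0,"dy":0,"dz":0.05,"rx":0,"ry":0,"rz":0},
    {"fingers":1,"dx":0,"dy":0,"dz":0,"rx":0,"ry":0,"rz":0},
    {"fingers":1,"dx":0,"dy":0,"dz":0,"rx":0,"ry":0,"rz":0},
  ],
)

```text
time_s: 13.9
tool_pos: [0.6024, -0.1106, 0.1492]
tool_rot: [179.9, 0.0, 97.1]
force: [-1.8, 1.4, 2.5]
grip_width: 0.0158
```

```bash
python3 snap.py scene:s10; python3 - <<'E'
from h import *
c,M,E=load("s10")
cv2.imwrite('pics/s10k.png',cv2.resize(c[170:240,100:210],None,fx=7,fy=7,interpolation=cv2.INTER_CUBIC)[:,:,::-1])
E
```

```text
s10 t 13.9 [ 0.6024 -0.1106  0.1492] [1.7994e+02 3.0000e-02 9.7050e+01] w 0.0158 F [-1.8  1.4  2.5] M [-0.11  0.17 -0.09]
```

View pics/s10k.png

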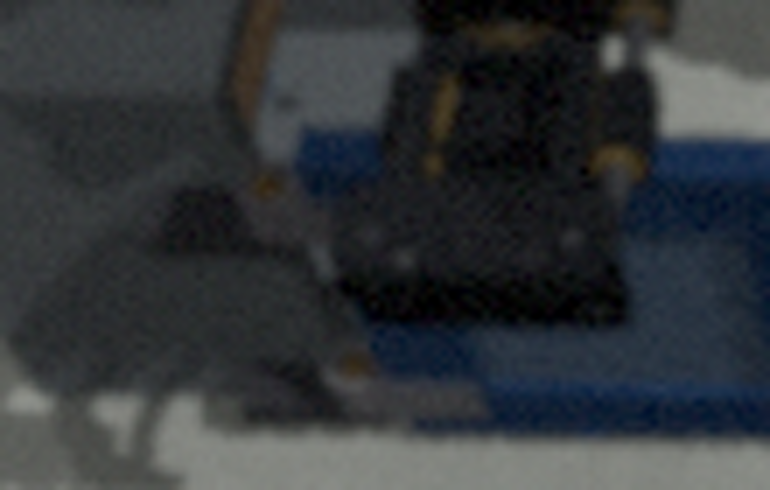

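Emit:
carry_out(
  plan=[
    {"fingers":0,"dx":0,"dy":0,"dz":0,"rx":0,"ry":0,"rz":0},
    {"fingers":0,"dx":0,"dy":0,"dz":0,"rx":0,"ry":0,"rz":0},
    {"fingers":0,"dx":0,"dy":0,"dz":0,"rx":0,"ry":0,"rz":0},
    {"fingers":0,"dx":0,"dy":0,"dz":0,"rx":0,"ry":0,"rz":0},
    {"fingers":0,"dx":0,"dy":0,"dz":0,"rx":0,"ry":0,"rz":0},
    {"fingers":0,"dx":0,"dy":0,"dz":-0.5,"rx":0,"ry":0,"rz":0},
    {"fingers":0,"dx":0,"dy":0,"dz":-0.8,"rx":0,"ry":0,"rz":0},
    {"fingers":0,"dx":0,"dy":0,"dz":-0.9,"rx":0,"ry":0,"rz":0},
  ],
)

```text
time_s: 14.95
tool_pos: [0.6021, -0.1107, 0.2161]
tool_rot: [180.0, 0.0, 97.0]
force: [-0.8, 0.6, 0.6]
grip_width: 0.0435
```

```bash
python3 snap.py scene:s11 wrist:w11; python3 - <<'E'
from h import *
c,M,E=load("s11")
cv2.imwrite('pics/s11k.png',cv2.resize(c[140:250,80:230],None,fx=5,fy=5,interpolation=cv2.INTER_CUBIC)[:,:,::-1])
E
```

```text
s11 t 14.95 [ 0.6021 -0.1107  0.2161] [1.7997e+02 1.0000e-02 9.7050e+01] w 0.0435 F [-0.8  0.6  0.6] M [-0.04 -0.09 -0.02]
w11 t 15.0 [ 0.6042 -0.1108  0.2205] [1.7963e+02 1.4000e-01 9.7040e+01] w 0.0437 F [1.  1.4 3.5] M [ 0.09 -0.23 -0.01]
```

View pics/s11k.png

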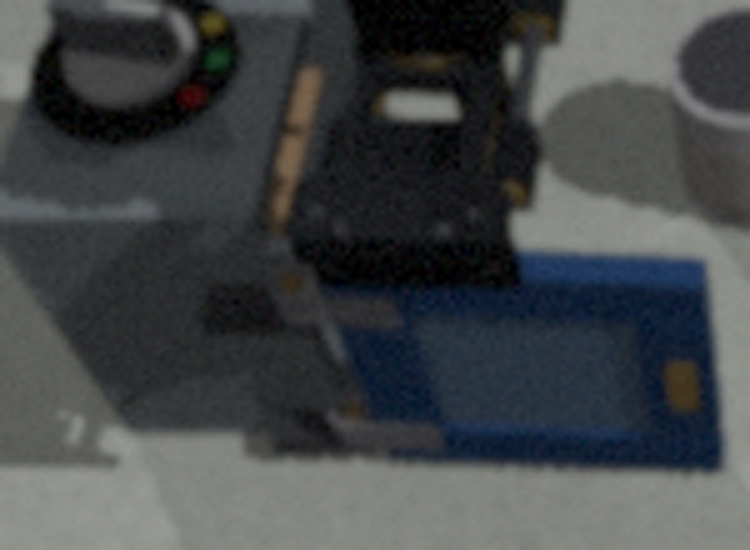

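View pics/w11.png

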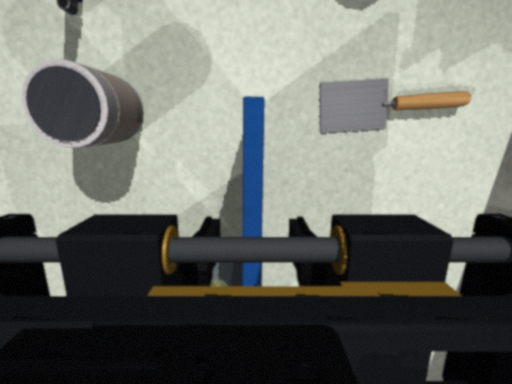

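Emit:
carry_out(
  plan=[
    {"fingers":1,"dx":0.5,"dy":0.75,"dz":0,"rx":0,"ry":0,"rz":0},
    {"fingers":1,"dx":0.5,"dy":0.75,"dz":0,"rx":0,"ry":0,"rz":0},
    {"fingers":1,"dx":0,"dy":0,"dz":0,"rx":0,"ry":0,"rz":0},
    {"fingers":1,"dx":0,"dy":0,"dz":0,"rx":0,"ry":0,"rz":0},
    {"fingers":1,"dx":0,"dy":0,"dz":0.5,"rx":0,"ry":0,"rz":0},
    {"fingers":1,"dx":0,"dy":0,"dz":0.5,"rx":0,"ry":0,"rz":0},
    {"fingers":1,"dx":0,"dy":0,"dz":0.5,"rx":0,"ry":0,"rz":0},
    {"fingers":1,"dx":0,"dy":0,"dz":0,"rx":0,"ry":0,"rz":0},
  ],
)

```text
time_s: 16.05
tool_pos: [0.6416, -0.0757, 0.1672]
tool_rot: [-179.8, -0.0, 97.0]
force: [-0.5, -0.0, -0.8]
grip_width: 0.0006
```

```bash
python3 snap.py wrist:w12; python3 plan.py
```

```text
w12 t 16.05 [ 0.6416 -0.0757  0.1672] [-1.798e+02 -4.000e-02  9.703e+01] w 0.0006 F [-0.5 -0.  -0.8] M [-0.04 -0.08 -0.01]
t 16.1 [ 0.6424 -0.0756  0.1684] [-1.799e+02 -2.000e-02  9.704e+01] 0.0005952233471241014 [0.3 0.7 0.4] rows1/8
```

View pics/w12.png

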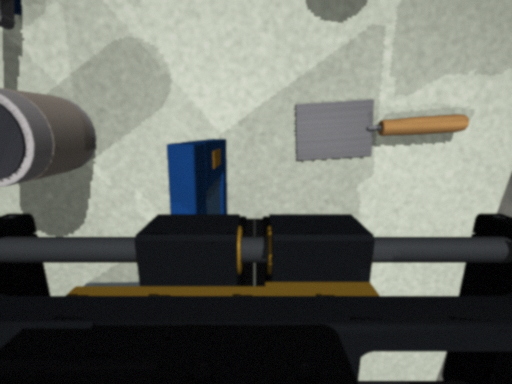

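```bash
cat > arc.py <<'E'
import numpy as np
from cell import sensors
o=sensors.get_obs(); p0=o["tool_pos"][:2]; psi=np.radians(o["tool_rot"][2])
tx=np.array([np.cos(psi),np.sin(psi)]);ty=np.array([np.sin(psi),-np.cos(psi)])
pin=np.array([.613,-.2095])
prev=p0
import sys
a0,a1,n=map(float,sys.argv[1:4]); extra=float(sys.argv[4]) if len(sys.argv)>4 else 0
for a in np.linspace(a0,a1,int(n)):
    A=np.radians(a); r=-np.array([np.cos(A),np.sin(A)]);nn=np.array([-np.sin(A),np.cos(A)])
    t=pin+.13*r+(.008+abs(nn@ty)*.015+abs(nn@tx)*.0095-extra)*nn
    d=t-prev; prev=t
    print("%.0f"%a,t.round(4),"dx %.2f dy %.2f"%(d@tx/.03,d@ty/.03))
E
python3 arc.py -80 8 18
```

```text
-80 [ 0.6135 -0.0774] dx 0.06 dy -0.96
-75 [ 0.6023 -0.0777] dx 0.04 dy -0.37
-70 [ 0.591 -0.079] dx 0.00 dy -0.38
-64 [ 0.5797 -0.0813] dx -0.03 dy -0.38
-59 [ 0.5686 -0.0847] dx -0.07 dy -0.38
-54 [ 0.5576 -0.0891] dx -0.10 dy -0.38
-49 [ 0.547  -0.0946] dx -0.14 dy -0.37
-44 [ 0.5368 -0.1011] dx -0.17 dy -0.36
-39 [ 0.5272 -0.1086] dx -0.21 dy -0.35
-33 [ 0.5182 -0.1171] dx -0.24 dy -0.33
-28 [ 0.51   -0.1265] dx -0.28 dy -0.31
-23 [ 0.5027 -0.1367] dx -0.31 dy -0.28
-18 [ 0.4963 -0.1478] dx -0.34 dy -0.26
-13 [ 0.491  -0.1594] dx -0.36 dy -0.22
-8 [ 0.4869 -0.1717] dx -0.39 dy -0.19
-2 [ 0.4839 -0.1844] dx -0.41 dy -0.15
3 [ 0.4822 -0.1974] dx -0.42 dy -0.11
8 [ 0.4818 -0.21  ] dx -0.42 dy -0.07
```

Emit:
carry_out(
  plan=[
    {"fingers":1,"dx":0.03,"dy":-0.48,"dz":0,"rx":0,"ry":0,"rz":0},
    {"fingers":1,"dx":0.03,"dy":-0.48,"dz":0,"rx":0,"ry":0,"rz":0},
    {"fingers":1,"dx":0.04,"dy":-0.37,"dz":0,"rx":0,"ry":0,"rz":0},
    {"fingers":1,"dx":0,"dy":-0.38,"dz":0,"rx":0,"ry":0,"rz":0},
    {"fingers":1,"dx":-0.03,"dy":-0.38,"dz":0,"rx":0,"ry":0,"rz":0},
    {"fingers":1,"dx":-0.07,"dy":-0.38,"dz":0,"rx":0,"ry":0,"rz":0},
    {"fingers":1,"dx":-0.1,"dy":-0.38,"dz":0,"rx":0,"ry":0,"rz":0},
    {"fingers":1,"dx":-0.14,"dy":-0.37,"dz":0,"rx":0,"ry":0,"rz":0},
    {"fingers":1,"dx":-0.17,"dy":-0.36,"dz":0,"rx":0,"ry":0,"rz":0},
    {"fingers":1,"dx":-0.21,"dy":-0.35,"dz":0,"rx":0,"ry":0,"rz":0},
  ],
)

```text
time_s: 17.35
tool_pos: [0.5276, -0.1089, 0.1695]
tool_rot: [180.0, 0.0, 97.0]
force: [0.3, -0.3, 0.6]
grip_width: 0.0002
```

```bash
python3 snap.py scene:s13 top:t13; python3 - <<'E'
from h import *
c,M,E=load("s13");d,_,_=load("t13")
cv2.imwrite('pics/s13k.png',np.hstack([cv2.resize(c[120:250,70:250],None,fx=2.2,fy=2.2,interpolation=2),cv2.resize(d[150:280,280:460],None,fx=2.2,fy=2.2,interpolation=2)])[:,:,::-1])
E
```

```text
s13 t 17.35 [ 0.5276 -0.1089  0.1695] [1.800e+02 1.000e-02 9.704e+01] w 0.0002 F [ 0.3 -0.3  0.6] M [ 0.   -0.21 -0.05]
t13 t 17.4 [ 0.5264 -0.1105  0.1693] [-1.799e+02  6.000e-02  9.694e+01] w 0.0004 F [-1.6 -2.  -0.8] M [-0.12 -0.05 -0.02]
```

View pics/s13k.png

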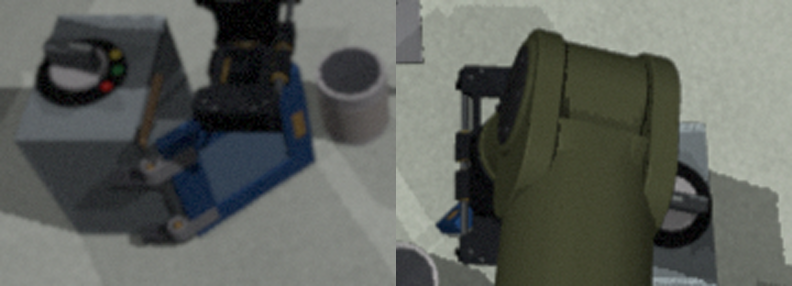

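Emit:
carry_out(
  plan=[
    {"fingers":1,"dx":-0.24,"dy":-0.33,"dz":0,"rx":0,"ry":0,"rz":0},
    {"fingers":1,"dx":-0.28,"dy":-0.31,"dz":0,"rx":0,"ry":0,"rz":0},
    {"fingers":1,"dx":-0.31,"dy":-0.28,"dz":0,"rx":0,"ry":0,"rz":0},
    {"fingers":1,"dx":-0.34,"dy":-0.26,"dz":0,"rx":0,"ry":0,"rz":0},
    {"fingers":1,"dx":-0.36,"dy":-0.22,"dz":0,"rx":0,"ry":0,"rz":0},
    {"fingers":1,"dx":-0.39,"dy":-0.19,"dz":0,"rx":0,"ry":0,"rz":0},
    {"fingers":1,"dx":-0.41,"dy":-0.15,"dz":0,"rx":0,"ry":0,"rz":0},
    {"fingers":1,"dx":-0.3,"dy":-0.08,"dz":0,"rx":0,"ry":0,"rz":0},
    {"fingers":1,"dx":0,"dy":0,"dz":0,"rx":0,"ry":0,"rz":0},
  ],
)

```text
time_s: 18.58
tool_pos: [0.4835, -0.1944, 0.1693]
tool_rot: [-180.0, 0.0, 97.0]
force: [0.2, 0.1, -0.1]
grip_width: 0.0001
```

```bash
python3 arc.py 3 8 2;python3 snap.py scene:s14; python3 - <<'E'
from h import *
c,M,E=load("s14")
cv2.imwrite('pics/s14k.png',cv2.resize(c[110:250,70:220],None,fx=4,fy=4,interpolation=2)[:,:,::-1])
E
```

```text
3 [ 0.4822 -0.1978] dx -0.11 dy -0.06
8 [ 0.4818 -0.21  ] dx -0.40 dy -0.06
s14 t 18.57 [ 0.4835 -0.1944  0.1693] [-179.98    0.     96.95] w 0.0001 F [ 0.2  0.1 -0.1] M [ 0.02 -0.12 -0.02]
```

View pics/s14k.png

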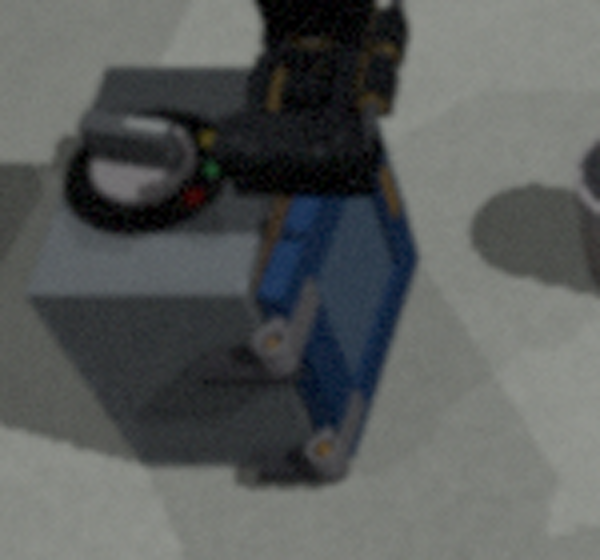

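Emit:
carry_out(
  plan=[
    {"fingers":1,"dx":-0.17,"dy":-0.02,"dz":0,"rx":0,"ry":0,"rz":0},
    {"fingers":1,"dx":-0.17,"dy":-0.02,"dz":0,"rx":0,"ry":0,"rz":0},
    {"fingers":1,"dx":-0.1,"dy":0,"dz":0,"rx":0,"ry":0,"rz":0},
    {"fingers":1,"dx":0,"dy":0,"dz":0,"rx":0,"ry":0,"rz":0},
  ],
)

```text
time_s: 19.12
tool_pos: [0.4841, -0.2069, 0.1694]
tool_rot: [-180.0, 0.0, 97.0]
force: [-0.1, 0.2, -0.0]
grip_width: 0.0005
```

Emit:
carry_out(
  plan=[
    {"fingers":1,"dx":-0.07,"dy":0,"dz":0,"rx":0,"ry":0,"rz":0},
    {"fingers":1,"dx":-0.07,"dy":0,"dz":0,"rx":0,"ry":0,"rz":0},
    {"fingers":1,"dx":0,"dy":0,"dz":0,"rx":0,"ry":0,"rz":0},
  ],
)

```text
time_s: 19.5
tool_pos: [0.4846, -0.2105, 0.1694]
tool_rot: [-180.0, -0.0, 97.0]
force: [-1.3, 1.6, -0.0]
grip_width: 0.0002
```

```bash
python3 snap.py scene:s15; python3 - <<'E'
from h import *
c,M,E=load("s15")
cv2.imwrite('pics/s15k.png',cv2.resize(c[110:250,70:220],None,fx=4,fy=4,interpolation=2)[:,:,::-1])
E
```

```text
s15 t 19.5 [ 0.4846 -0.2105  0.1694] [-1.7998e+02 -3.0000e-02  9.7050e+01] w 0.0002 F [-1.3  1.6 -0. ] M [0.26 0.07 0.05]
```

View pics/s15k.png

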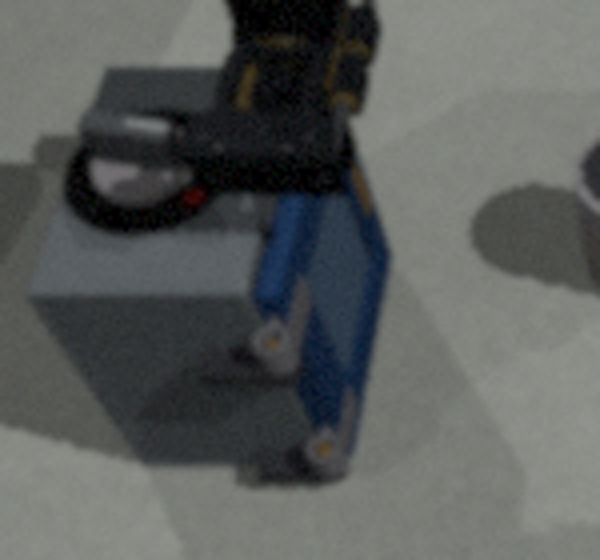

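Emit:
carry_out(
  plan=[
    {"fingers":1,"dx":-0.07,"dy":0,"dz":0,"rx":0,"ry":0,"rz":0},
    {"fingers":1,"dx":-0.05,"dy":0,"dz":0,"rx":0,"ry":0,"rz":0},
    {"fingers":1,"dx":0,"dy":0,"dz":0,"rx":0,"ry":0,"rz":0},
    {"fingers":1,"dx":0,"dy":0,"dz":0,"rx":0,"ry":0,"rz":0},
  ],
)

```text
time_s: 20.05
tool_pos: [0.4846, -0.2108, 0.1693]
tool_rot: [-179.9, -0.3, 97.2]
force: [-3.4, 8.3, 3.5]
grip_width: 0.0002
```

Emit:
carry_out(
  plan=[
    {"fingers":1,"dx":0.5,"dy":0,"dz":0,"rx":0,"ry":0,"rz":0},
    {"fingers":1,"dx":0.8,"dy":0,"dz":0,"rx":0,"ry":0,"rz":0},
    {"fingers":0,"dx":0.5,"dy":0,"dz":-0.8,"rx":0,"ry":0,"rz":0},
    {"fingers":0,"dx":0,"dy":0,"dz":-1,"rx":0,"ry":0,"rz":0},
    {"fingers":0,"dx":0,"dy":0,"dz":-1,"rx":0,"ry":0,"rz":0.35},
    {"fingers":0,"dx":0,"dy":0,"dz":-1,"rx":0,"ry":0,"rz":0.35},
    {"fingers":0,"dx":0,"dy":0,"dz":-0.5,"rx":0,"ry":0,"rz":0.35},
    {"fingers":0,"dx":0,"dy":0,"dz":0,"rx":0,"ry":0,"rz":0.35},
  ],
)

```text
time_s: 21.05
tool_pos: [0.4793, -0.1597, 0.3001]
tool_rot: [179.8, 0.1, 83.0]
force: [0.4, -0.0, -0.7]
grip_width: 0.0426
```

```bash
python3 plan.py .526 -.346 .30 83 6;python3 snap.py scene:s16; python3 - <<'E'
from h import *
c,M,E=load("s16")
cv2.imwrite('pics/s16k.png',cv2.resize(c[110:250,70:220],None,fx=4,fy=4,interpolation=2)[:,:,::-1])
E
```

```text
t 21.05 [ 0.4793 -0.1597  0.3001] [1.7981e+02 1.0000e-01 8.2990e+01] 0.04259870626354893 [ 0.4 -0.  -0.7] rows1/8
world d [ 4.670e-02 -1.863e-01 -1.000e-04] dyaw 0.01
dx -0.995 dy 0.384 dz 0.001 rz -0.000
dx -0.995 dy 0.384 dz 0.001 rz -0.000
dx -0.996 dy 0.384 dz 0.001 rz -0.000
dx -0.996 dy 0.384 dz 0.001 rz -0.000
dx -0.996 dy 0.384 dz 0.001 rz -0.000
dx -0.996 dy 0.384 dz 0.001 rz -0.000
s16 t 21.05 [ 0.4793 -0.1597  0.3001] [1.7981e+02 1.0000e-01 8.2990e+01] w 0.0426 F [ 0.4 -0.  -0.7] M [ 0.04 -0.04  0.02]
```

View pics/s16k.png

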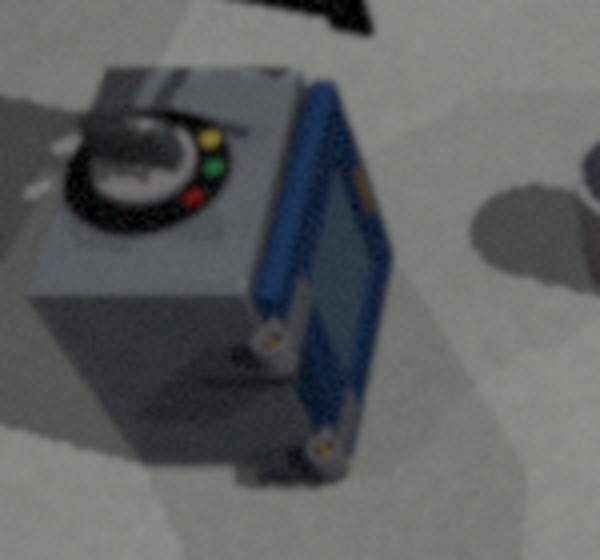

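Emit:
carry_out(
  plan=[
    {"fingers":0,"dx":-1,"dy":0.38,"dz":0,"rx":0,"ry":0,"rz":0},
    {"fingers":0,"dx":-1,"dy":0.38,"dz":0,"rx":0,"ry":0,"rz":0},
    {"fingers":0,"dx":-1,"dy":0.38,"dz":0,"rx":0,"ry":0,"rz":0},
    {"fingers":0,"dx":-1,"dy":0.38,"dz":0,"rx":0,"ry":0,"rz":0},
    {"fingers":0,"dx":-1,"dy":0.38,"dz":0,"rx":0,"ry":0,"rz":0},
    {"fingers":0,"dx":-1,"dy":0.38,"dz":0,"rx":0,"ry":0,"rz":0},
    {"fingers":0,"dx":0,"dy":0,"dz":0,"rx":0,"ry":0,"rz":0},
    {"fingers":0,"dx":0,"dy":0,"dz":0,"rx":0,"ry":0,"rz":0},
  ],
)

```text
time_s: 22.1
tool_pos: [0.5249, -0.3461, 0.2983]
tool_rot: [-180.0, -0.1, 83.1]
force: [-0.3, -0.2, 0.5]
grip_width: 0.0437
```

```bash
python3 snap.py wrist:w17; python3 - <<'E'
from h import *
c,M,E=load("w17")
cv2.imwrite('pics/w17k.png',cv2.resize(c[60:230,170:350],None,fx=3.5,fy=3.5,interpolation=2)[:,:,::-1])
E
```

```text
w17 t 22.1 [ 0.5249 -0.3461  0.2983] [-1.7999e+02 -5.0000e-02  8.3150e+01] w 0.0437 F [-0.3 -0.2  0.5] M [ 0.04 -0.08  0.01]
```

View pics/w17k.png

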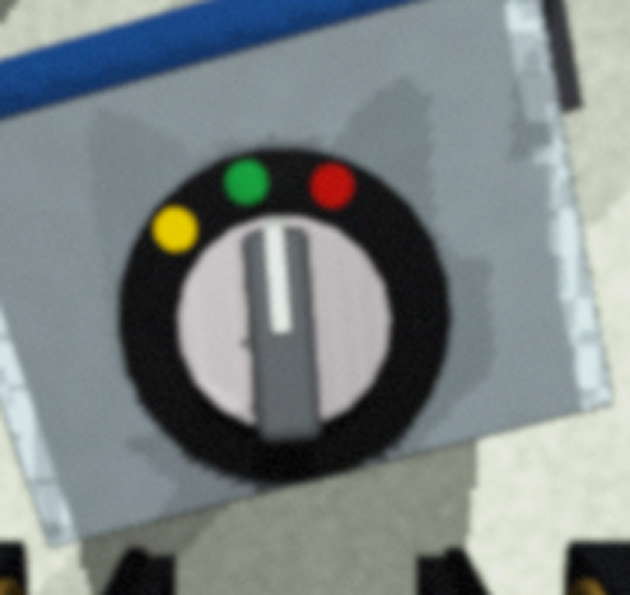

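```bash
python3 - <<'E'
from h import *
_,M,E=load("w17")
w=lambda u,v:(u/3.5+170-.36,v/3.5+60-.36)
for z in (.1915,.194,.198):
    r,g,y=[onz(M,E,w(*p),z)[:2] for p in ((332,186),(246,182),(175,229))]
    d=r-y; yaw=np.degrees(np.arctan2(d[1],d[0]))
    a=(r+y)/2-.039*np.cos(.6)*np.array([-d[1],d[0]])/np.linalg.norm(d)
    print(z,np.linalg.norm(d),"yaw",yaw,"axis",a, "g",g, np.degrees(np.arctan2(*(g-a)[::-1]))-90)
n,f=[onz(M,E,w(*p),.2325)[:2] for p in ((276,232),(289,438))]
print(n,f,np.linalg.norm(n-f),(n+f)/2,np.degrees(np.arctan2(*(n-f)[::-1])))
E
```

```text
0.1915 0.04441096803789642 yaw 7.877097189805683 axis [ 0.52572264 -0.30567717] g [ 0.52028303 -0.26692407] 7.990154685350888
0.194 0.04399671838269415 yaw 7.877097189805597 axis [ 0.52582512 -0.3057376 ] g [ 0.5203951  -0.26704856] 7.989285840029993
0.198 0.0433339189343703 yaw 7.877097189805643 axis [ 0.52598909 -0.30583427] g [ 0.52057442 -0.26724775] 7.9878896784249065
[ 0.52756808 -0.28084224] [ 0.52461554 -0.32985529] 0.04910190213697295 [ 0.52609181 -0.30534876] 86.55267529308858
```

Emit:
carry_out(
  plan=[
    {"fingers":0,"dx":0.68,"dy":-0.06,"dz":0,"rx":0,"ry":0,"rz":-0.17},
    {"fingers":0,"dx":0.67,"dy":-0.07,"dz":0,"rx":0,"ry":0,"rz":-0.17},
    {"fingers":0,"dx":0,"dy":0,"dz":0.6,"rx":0,"ry":0,"rz":0},
    {"fingers":0,"dx":0,"dy":0,"dz":0.6,"rx":0,"ry":0,"rz":0},
    {"fingers":0,"dx":0,"dy":0,"dz":0.6,"rx":0,"ry":0,"rz":0},
    {"fingers":0,"dx":0,"dy":0,"dz":0,"rx":0,"ry":0,"rz":0},
    {"fingers":0,"dx":0,"dy":0,"dz":0,"rx":0,"ry":0,"rz":0},
  ],
)

```text
time_s: 23.02
tool_pos: [0.5251, -0.3075, 0.2445]
tool_rot: [180.0, -0.0, 86.4]
force: [-0.5, 0.1, 0.7]
grip_width: 0.0435
```

```bash
python3 plan.py .5258 -.3055 .206 86.55 4; python3 -c "
from cell import sensors;print(sensors.get_obs()['qpos'])"
```

```text
t 23.02 [ 0.5251 -0.3075  0.2445] [ 1.7999e+02 -1.0000e-02  8.6410e+01] 0.043450110130430916 [-0.5  0.1  0.7] rows1/8
world d [ 0.0007  0.002  -0.0385] dyaw 0.14
dx 0.017 dy 0.005 dz 0.321 rz -0.004
dx 0.017 dy 0.005 dz 0.321 rz -0.004
dx 0.017 dy 0.005 dz 0.321 rz -0.004
dx 0.017 dy 0.005 dz 0.321 rz -0.004
[ 50.6914101   14.72850638 -27.5230983   86.76898392   6.83965787
  80.1706308   19.1784141 ]
```

Emit:
carry_out(
  plan=[
    {"fingers":0,"dx":0.02,"dy":0.005,"dz":0.32,"rx":0,"ry":0,"rz":0},
    {"fingers":0,"dx":0.02,"dy":0.005,"dz":0.32,"rx":0,"ry":0,"rz":0},
    {"fingers":0,"dx":0.02,"dy":0.005,"dz":0.32,"rx":0,"ry":0,"rz":0},
    {"fingers":0,"dx":0.01,"dy":0.005,"dz":0.32,"rx":0,"ry":0,"rz":0},
    {"fingers":0,"dx":0,"dy":0,"dz":0,"rx":0,"ry":0,"rz":0},
  ],
)

```text
time_s: 23.65
tool_pos: [0.5252, -0.3047, 0.2048]
tool_rot: [-179.9, -0.0, 86.5]
force: [-0.6, -1.4, 0.4]
grip_width: 0.0432
```

Emit:
carry_out(
  plan=[
    {"fingers":1,"dx":0,"dy":0,"dz":0,"rx":0,"ry":0,"rz":0},
    {"fingers":1,"dx":0,"dy":0,"dz":0,"rx":0,"ry":0,"rz":0},
    {"fingers":1,"dx":0,"dy":0,"dz":0,"rx":0,"ry":0,"rz":0},
    {"fingers":1,"dx":0,"dy":0,"dz":0,"rx":0,"ry":0,"rz":0},
    {"fingers":1,"dx":0,"dy":0,"dz":0,"rx":0,"ry":0,"rz":0},
    {"fingers":1,"dx":0,"dy":0,"dz":0,"rx":0,"ry":0,"rz":0},
  ],
  force=25,
)

```text
time_s: 24.4
tool_pos: [0.5266, -0.3052, 0.2064]
tool_rot: [179.9, 0.0, 86.4]
force: [3.5, -1.6, 0.1]
grip_width: 0.0158
```

Emit:
carry_out(
  plan=[
    {"fingers":1,"dx":0,"dy":0,"dz":0,"rx":0,"ry":0,"rz":0.5},
    {"fingers":1,"dx":0,"dy":0,"dz":0,"rx":0,"ry":0,"rz":0.5},
    {"fingers":1,"dx":0,"dy":0,"dz":0,"rx":0,"ry":0,"rz":0.5},
    {"fingers":1,"dx":0,"dy":0,"dz":0,"rx":0,"ry":0,"rz":0.5},
    {"fingers":1,"dx":0,"dy":0,"dz":0,"rx":0,"ry":0,"rz":0.29},
    {"fingers":1,"dx":0,"dy":0,"dz":0,"rx":0,"ry":0,"rz":0},
    {"fingers":1,"dx":0,"dy":0,"dz":0,"rx":0,"ry":0,"rz":0},
  ],
)

```text
time_s: 25.28
tool_pos: [0.5265, -0.3051, 0.2064]
tool_rot: [179.9, -0.0, 63.6]
force: [4.5, -0.6, -0.8]
grip_width: 0.0157
```

```bash
python3 snap.py scene:s20; python3 - <<'E'
from h import *
c,M,E=load("s20")
cv2.imwrite('pics/s20k.png',cv2.resize(c[110:250,70:220],None,fx=4,fy=4,interpolation=2)[:,:,::-1])
E
```

```text
s20 t 25.27 [ 0.5265 -0.3051  0.2064] [ 1.799e+02 -1.000e-02  6.359e+01] w 0.0157 F [ 4.5 -0.6 -0.8] M [-0.39 -1.06 -0.05]
```

View pics/s20k.png

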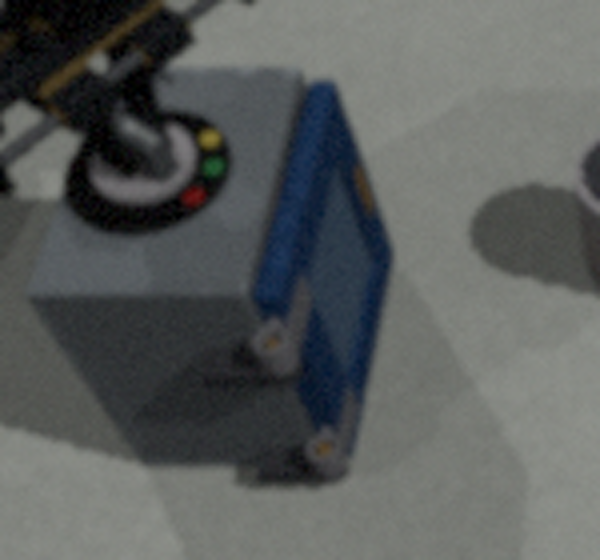

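Emit:
carry_out(
  plan=[
    {"fingers":1,"dx":0,"dy":0,"dz":0,"rx":0,"ry":0,"rz":0},
    {"fingers":1,"dx":0,"dy":0,"dz":0,"rx":0,"ry":0,"rz":0},
    {"fingers":1,"dx":0,"dy":0,"dz":0,"rx":0,"ry":0,"rz":0},
    {"fingers":1,"dx":0,"dy":0,"dz":0,"rx":0,"ry":0,"rz":0},
    {"fingers":1,"dx":0,"dy":0,"dz":0,"rx":0,"ry":0,"rz":-0.69},
    {"fingers":1,"dx":0,"dy":0,"dz":0,"rx":0,"ry":0,"rz":-0.69},
    {"fingers":1,"dx":0,"dy":0,"dz":0,"rx":0,"ry":0,"rz":-0.69},
    {"fingers":1,"dx":0,"dy":0,"dz":0,"rx":0,"ry":0,"rz":-0.69},
    {"fingers":1,"dx":0,"dy":0,"dz":0,"rx":0,"ry":0,"rz":-0.69},
    {"fingers":1,"dx":0,"dy":0,"dz":0,"rx":0,"ry":0,"rz":-0.69},
    {"fingers":1,"dx":0,"dy":0,"dz":0,"rx":0,"ry":0,"rz":-0.69},
    {"fingers":1,"dx":0,"dy":0,"dz":0,"rx":0,"ry":0,"rz":-0.69},
  ],
)

```text
time_s: 26.82
tool_pos: [0.5267, -0.3052, 0.2064]
tool_rot: [179.9, 0.1, 119.0]
force: [6.3, -1.6, -0.2]
grip_width: 0.016
```

Emit:
carry_out(
  plan=[
    {"fingers":1,"dx":0,"dy":0,"dz":0,"rx":0,"ry":0,"rz":-0.69},
    {"fingers":1,"dx":0,"dy":0,"dz":0,"rx":0,"ry":0,"rz":-0.69},
    {"fingers":1,"dx":0,"dy":0,"dz":0,"rx":0,"ry":0,"rz":0},
    {"fingers":1,"dx":0,"dy":0,"dz":0,"rx":0,"ry":0,"rz":0},
  ],
)

```text
time_s: 27.32
tool_pos: [0.5268, -0.3051, 0.2064]
tool_rot: [179.9, 0.1, 132.6]
force: [6.0, -2.5, -0.8]
grip_width: 0.0159
```

```bash
python3 snap.py scene:s21; python3 - <<'E'
from h import *
c,M,E=load("s21")
cv2.imwrite('pics/s21k.png',cv2.resize(c[110:250,70:220],None,fx=4,fy=4,interpolation=2)[:,:,::-1])
E
```

```text
s21 t 27.32 [ 0.5268 -0.3051  0.2064] [1.7993e+02 1.2000e-01 1.3261e+02] w 0.0159 F [ 6.  -2.5 -0.8] M [-0.34 -1.31  0.04]
```

View pics/s21k.png

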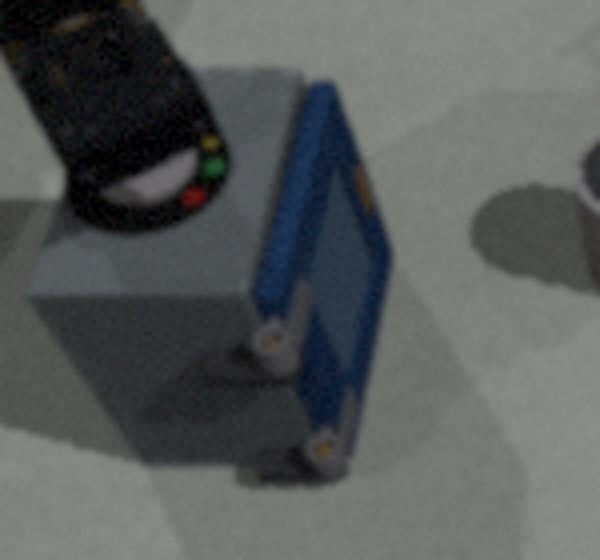

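```bash
python3 snap.py wrist:w21
```

```text
w21 t 27.38 [ 0.5268 -0.3051  0.2064] [1.7993e+02 1.2000e-01 1.3261e+02] w 0.0159 F [ 4.8 -1.6 -0.4] M [-0.37 -1.42  0.08]
```

View pics/w21.png

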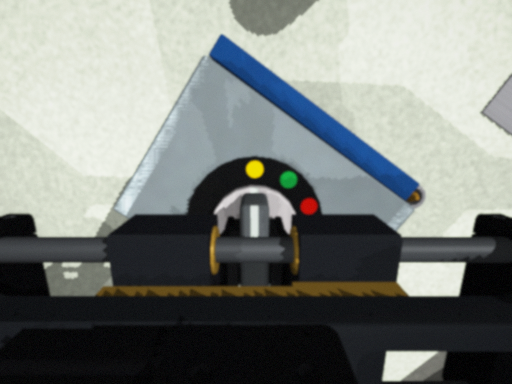

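Emit:
carry_out(
  plan=[
    {"fingers":1,"dx":0,"dy":0,"dz":0,"rx":0,"ry":0,"rz":0},
    {"fingers":1,"dx":0,"dy":0,"dz":0,"rx":0,"ry":0,"rz":0},
    {"fingers":1,"dx":0,"dy":0,"dz":0,"rx":0,"ry":0,"rz":0},
    {"fingers":1,"dx":0,"dy":0,"dz":0,"rx":0,"ry":0,"rz":0},
  ],
)

```text
time_s: 27.92
tool_pos: [0.5268, -0.3051, 0.2064]
tool_rot: [179.9, 0.1, 132.6]
force: [5.6, -1.4, -0.6]
grip_width: 0.0159
```

The wrist view shows the pointer (255,200) aimed straight at the yellow dot (255,169). Now back to green.

Emit:
carry_out(
  plan=[
    {"fingers":1,"dx":0,"dy":0,"dz":0,"rx":0,"ry":0,"rz":0.58},
    {"fingers":1,"dx":0,"dy":0,"dz":0,"rx":0,"ry":0,"rz":0.58},
    {"fingers":1,"dx":0,"dy":0,"dz":0,"rx":0,"ry":0,"rz":0.58},
    {"fingers":1,"dx":0,"dy":0,"dz":0,"rx":0,"ry":0,"rz":0.58},
    {"fingers":1,"dx":0,"dy":0,"dz":0,"rx":0,"ry":0,"rz":0.58},
    {"fingers":1,"dx":0,"dy":0,"dz":0,"rx":0,"ry":0,"rz":0.57},
    {"fingers":1,"dx":0,"dy":0,"dz":0,"rx":0,"ry":0,"rz":0},
    {"fingers":1,"dx":0,"dy":0,"dz":0,"rx":0,"ry":0,"rz":0},
    {"fingers":1,"dx":0,"dy":0,"dz":0,"rx":0,"ry":0,"rz":0},
    {"fingers":1,"dx":0,"dy":0,"dz":0,"rx":0,"ry":0,"rz":0},
    {"fingers":1,"dx":0,"dy":0,"dz":0,"rx":0,"ry":0,"rz":0},
    {"fingers":1,"dx":0,"dy":0,"dz":0,"rx":0,"ry":0,"rz":0},
  ],
)

```text
time_s: 29.42
tool_pos: [0.5266, -0.3052, 0.2064]
tool_rot: [179.9, 0.1, 97.9]
force: [4.8, -0.9, -1.5]
grip_width: 0.0158
```

Emit:
carry_out(
  plan=[
    {"fingers":0,"dx":0,"dy":0,"dz":0,"rx":0,"ry":0,"rz":0},
    {"fingers":0,"dx":0,"dy":0,"dz":0,"rx":0,"ry":0,"rz":0},
    {"fingers":0,"dx":0,"dy":0,"dz":0,"rx":0,"ry":0,"rz":0},
    {"fingers":0,"dx":0,"dy":0,"dz":0,"rx":0,"ry":0,"rz":0},
    {"fingers":0,"dx":0,"dy":0,"dz":0,"rx":0,"ry":0,"rz":0},
    {"fingers":0,"dx":0,"dy":0,"dz":-0.5,"rx":0,"ry":0,"rz":0},
    {"fingers":0,"dx":0,"dy":0,"dz":-1,"rx":0,"ry":0,"rz":0},
    {"fingers":0,"dx":0,"dy":0,"dz":-1,"rx":0,"ry":0,"rz":0},
    {"fingers":0,"dx":-1,"dy":0,"dz":-0.5,"rx":0,"ry":0,"rz":0},
    {"fingers":0,"dx":-0.5,"dy":0,"dz":0,"rx":0,"ry":0,"rz":0},
    {"fingers":0,"dx":0,"dy":0,"dz":0,"rx":0,"ry":0,"rz":0},
    {"fingers":0,"dx":0,"dy":0,"dz":0,"rx":0,"ry":0,"rz":0},
  ],
)

```text
time_s: 30.92
tool_pos: [0.5317, -0.3482, 0.295]
tool_rot: [-179.9, -0.1, 97.9]
force: [1.0, 0.4, 0.5]
grip_width: 0.0435
```

```bash
python3 snap.py wrist:w22 scene:s22
```

```text
w22 t 30.93 [ 0.5317 -0.3482  0.295 ] [-1.7994e+02 -1.2000e-01  9.7900e+01] w 0.0435 F [1.  0.4 0.5] M [ 0.03 -0.12  0.02]
s22 t 30.98 [ 0.5318 -0.3481  0.2952] [-1.7994e+02 -1.0000e-01  9.7920e+01] w 0.0434 F [0.4 0.  0.2] M [ 0.04 -0.1  -0.01]
```

View pics/w22.png

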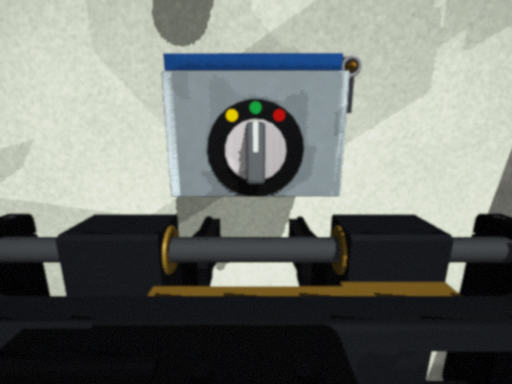

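View pics/s22.png

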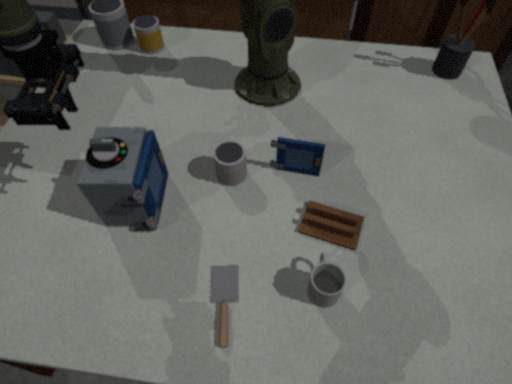

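```bash
python3 - <<'E'
from h import *
c,M,E=load("w22")
cv2.imwrite('pics/w22k.png',cv2.resize(c[40:120,155:375],None,fx=3.6,fy=3.6,interpolation=2)[:,:,::-1])
hsv=cv2.cvtColor(c,cv2.COLOR_RGB2HSV); m=cv2.inRange(hsv,(105,100,50),(130,255,255))
for u in (170,200,250,300,335):
    v=np.where(m[40:90,u])[0]+40; print(u,v.min(),v.max(),onz(M,E,(u,(v.min()+v.max())/2),.182).round(4))
a=onz(M,E,(170,62),.182)
print("free top pred",np.array([.613,-.2095])-.184*np.array([np.cos(np.radians(7.9)),np.sin(np.radians(7.9))]))
a,_,_=load("scene0");b,_,_=load("s22"); d=np.abs(a.astype(int)-b).sum(2)
for n,(u0,u1,v0,v1) in dict(tin=(205,255,135,190),mug=(300,350,255,312),scr=(205,245,260,350)).items(): print(n,d[v0:v1,u0:u1].mean(),np.percentile(d[v0:v1,u0:u1],99))
E
```

```text
170 54 69 [ 0.4364 -0.2369  0.182 ]
200 54 69 [ 0.464  -0.2331  0.182 ]
250 54 69 [ 0.5101 -0.2268  0.182 ]
300 54 69 [ 0.5562 -0.2204  0.182 ]
335 54 69 [ 0.5884 -0.2159  0.182 ]
free top pred [ 0.43074626 -0.2347898 ]
tin 12.105818181818181 36.0
mug 17.958947368421054 51.0
scr 18.75638888888889 53.0
```

View pics/w22k.png

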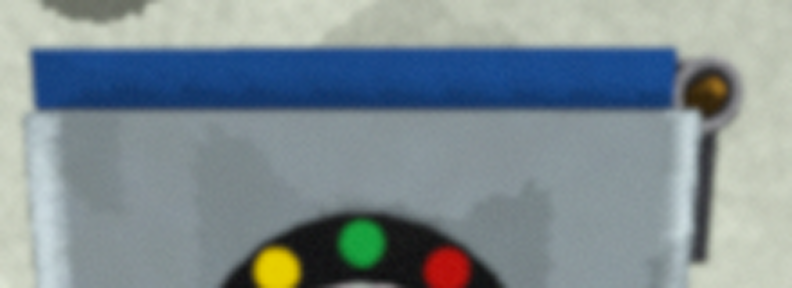

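Door yaw is atan(0.021/0.152) = 7.9°, parallel with the cabinet, and the pin shows inside the knuckle. Everything is fine, so I am handing in.

```bash
python3 -c "
from cell import ticket;print(ticket.sign_off())"
```

```text
the job is handed in; nothing more can be done
None
```

The larger blue door is hung on the cabinet and shut, the dial is locked on green, and the job is handed in at about 31 s of the 61 s allowed.

- **Hanging:** I took the door from its stand and lowered it at about 90° open. Both pin tips showed in the knuckle tops, and the wrist force moved from about -4.5 N to +2.5 N as the door seated. I let go only after that.
- **Shutting:** I pushed the door shut with closed fingers until it stopped against the cabinet at about 8 N.
- **Dial:** I turned it to red, then yellow, then green, holding at least 0.6 s on each, then opened the gripper and backed off.
- **Last checks:** Before hand-in the door's yaw matched the cabinet's at 7.9°, and no gap showed along its top edge. The pointer sat on the green mark, and the gripper was touching nothing. The tin, mug and scraper looked unmoved: the first and last scene pictures differ there only by what looks like image noise.
- **Disagreements:** The camera and arm estimates of the pin position disagreed by 2–3 mm before insertion, but the pins went in without side force. The first move call was refused because I had left fields out of its rows; nothing moved.

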